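# Free the seized carrier lock and load the gauge cassettes

### The job

Get the gauge cassettes on the bench into the carrier. Its orange lock knob is seized: work it back and forth in small arcs, anticlockwise (seen from above) first and then clockwise, until it breaks free, and turn it anticlockwise fully open to draw back the lock bar; then put every cassette there is fully home in the bay of its own colour, pressing back the bay's sprung latch and letting it snap out over the cassette, and at last turn the knob back to closed so that the bar covers them. Leave the other things on the bench alone.

Things in the scene. Friction and masses are not known exactly. Their poses are not given: they have to be found in the camera images.
- carrier: Fixed aluminium carrier, base 176 x 254 x 8 mm, with four bays side by side 60 mm apart, always red, blue, yellow, green from +y to -y. Origin on the bench at the middle of the bays; x along the bays toward the latches (away from the robot), z up. At the +x end a grey rail, 48 mm high, holds the latches; at the -x end runs the steel lock bar; the knob's gearbox stands beyond the red bay.
- lock_bar (a joint): Lock bar across the -x end of all bays; m it is drawn back (toward -x), 0.024 per rad of the knob. Its lower face is 22.5 mm, its top 29.5 mm above the bay floor. Closed (0) it covers x = -51 to -33 mm of each bay; drawn back 24 mm it ends at x = -57 mm, clear of a cassette.
- knob (a joint): Orange knob, vertical axis; rad, grows anticlockwise from above; 0 or less closed, 1.0 to 1.1 fully open (stops at 1.1 and -0.35). Friction 0.12 N m; stays where left. Seized at first: moves only from about -0.08 to 0.27. Turning it past 0.2 breaks the scale that blocks it clockwise; it can then turn clockwise past -0.22, which breaks the scale that blocks it anticlockwise. Then it is and stays free.
- knob_grip (a point): On the knob's axis, at the middle of its grip bar (48 x 14 mm, from 15 mm below to 15 mm above this point; under it a round skirt of 26 mm radius). x axis along the bar (turns with the knob), z up. At knob = 0 the bar is parallel to the carrier's x axis.
- red_mid (a point): Centre of the loose red cassette (half-way up its 50 mm), z up, x along its length. A flat tray 90 (x) x 52 (y) x 20 (z) mm with a grip bar on top, 50 (x) x 14 (y) mm, from 20 to 50 mm above its underside. Same either way round. 0.16 kg. May be absent.
- blue_mid (a point): Centre of the loose blue cassette (half-way up its 50 mm), z up, x along its length. A flat tray 90 (x) x 52 (y) x 20 (z) mm with a grip bar on top, 50 (x) x 14 (y) mm, from 20 to 50 mm above its underside. Same either way round. 0.16 kg. May be absent.
- yellow_mid (a point): Centre of the loose yellow cassette (half-way up its 50 mm), z up, x along its length. A flat tray 90 (x) x 52 (y) x 20 (z) mm with a grip bar on top, 50 (x) x 14 (y) mm, from 20 to 50 mm above its underside. Same either way round. 0.16 kg. May be absent.
- green_mid (a point): Centre of the loose green cassette (half-way up its 50 mm), z up, x along its length. A flat tray 90 (x) x 52 (y) x 20 (z) mm with a grip bar on top, 50 (x) x 14 (y) mm, from 20 to 50 mm above its underside. Same either way round. 0.16 kg. May be absent.
- bay_red (a point): Middle of the floor of the red bay (8 mm above the bench), axes as the carrier's. The bay is 55 mm wide in y and runs from x = -47 to +50 mm; walls 10 to 12 mm high with rounded tops. A cassette is home when its underside is on this floor: its centre 25 mm above this point, x between -2 and +5 mm.
- bay_blue (a point): Middle of the floor of the blue bay (8 mm above the bench), axes as the carrier's. The bay is 55 mm wide in y and runs from x = -47 to +50 mm; walls 10 to 12 mm high with rounded tops. A cassette is home when its underside is on this floor: its centre 25 mm above this point, x between -2 and +5 mm.
- bay_yellow (a point): Middle of the floor of the yellow bay (8 mm above the bench), axes as the carrier's. The bay is 55 mm wide in y and runs from x = -47 to +50 mm; walls 10 to 12 mm high with rounded tops. A cassette is home when its underside is on this floor: its centre 25 mm above this point, x between -2 and +5 mm.
- bay_green (a point): Middle of the floor of the green bay (8 mm above the bench), axes as the carrier's. The bay is 55 mm wide in y and runs from x = -47 to +50 mm; walls 10 to 12 mm high with rounded tops. A cassette is home when its underside is on this floor: its centre 25 mm above this point, x between -2 and +5 mm.
- latch_red (a joint): Sprung steel latch of the red bay: m pressed toward +x, 0 out, 0.018 fully back; 1 N at 0 plus 0.1 N per mm. Its nose, 24 mm wide, reaches x = 39 mm of the bay, its face 22 to 27 mm above the floor; above it a steep ramp (66 degrees) rises to x = 50 mm. A cassette's end must press it back 4 to 11 mm to pass down, then it snaps out over it. Pressing straight down the ramp with 3 to 8 N also works.
- latch_blue (a joint): Sprung steel latch of the blue bay: m pressed toward +x, 0 out, 0.018 fully back; 1 N at 0 plus 0.1 N per mm. Its nose, 24 mm wide, reaches x = 39 mm of the bay, its face 22 to 27 mm above the floor; above it a steep ramp (66 degrees) rises to x = 50 mm. A cassette's end must press it back 4 to 11 mm to pass down, then it snaps out over it. Pressing straight down the ramp with 3 to 8 N also works.
- latch_yellow (a joint): Sprung steel latch of the yellow bay: m pressed toward +x, 0 out, 0.018 fully back; 1 N at 0 plus 0.1 N per mm. Its nose, 24 mm wide, reaches x = 39 mm of the bay, its face 22 to 27 mm above the floor; above it a steep ramp (66 degrees) rises to x = 50 mm. A cassette's end must press it back 4 to 11 mm to pass down, then it snaps out over it. Pressing straight down the ramp with 3 to 8 N also works.
- latch_green (a joint): Sprung steel latch of the green bay: m pressed toward +x, 0 out, 0.018 fully back; 1 N at 0 plus 0.1 N per mm. Its nose, 24 mm wide, reaches x = 39 mm of the bay, its face 22 to 27 mm above the floor; above it a steep ramp (66 degrees) rises to x = 50 mm. A cassette's end must press it back 4 to 11 mm to pass down, then it snaps out over it. Pressing straight down the ramp with 3 to 8 N also works.
- loupe: Black loupe, 37 x 37 x 34 mm; a bystander to leave alone. Origin under its centre.
- dial_indicator: Dial indicator, 104 x 57 x 22 mm, lying on the bench; a bystander to leave alone. Origin under its centre.
Not all that is in view belongs to the job. Of the things that look like the part that bears red_mid, take the one that is farthest to the robot's left at the start.

How it is judged (in metres and radians):
On the way, in this order (a step that is already met when the one before it is completed fails the run):
1. the seized knob is worked anticlockwise (past 0.15 rad) (value of joint knob above 0.15 rad), for 0.05 s.
2. the knob is worked back clockwise (past -0.15 rad) (value of joint knob below -0.15 rad), for 0.05 s.
3. the knob, now free, is fully open (over 0.95 rad) (value of joint knob above 0.95 rad), for 0.2 s.
4. every cassette is home in its own bay with the latch snapped back over it (x of red_mid in the frame of bay_red between -0.006 and 0.009 m and y of red_mid in the frame of bay_red between -0.005 and 0.005 m and z of red_mid in the frame of bay_red between 0.021 and 0.029 m and angle between each of red_mid, blue_mid, yellow_mid, green_mid's own z axis and vertical below 0.06 rad and angle between the x axis of red_mid and the x axis of bay_red, either way round below 0.1 rad and x of blue_mid in the frame of bay_blue between -0.006 and 0.009 m and y of blue_mid in the frame of bay_blue between -0.005 and 0.005 m and z of blue_mid in the frame of bay_blue between 0.021 and 0.029 m and angle between the x axis of blue_mid and the x axis of bay_blue, either way round below 0.1 rad and x of yellow_mid in the frame of bay_yellow between -0.006 and 0.009 m and y of yellow_mid in the frame of bay_yellow between -0.005 and 0.005 m and z of yellow_mid in the frame of bay_yellow between 0.021 and 0.029 m and angle between the x axis of yellow_mid and the x axis of bay_yellow, either way round below 0.1 rad and x of green_mid in the frame of bay_green between -0.006 and 0.009 m and y of green_mid in the frame of bay_green between -0.005 and 0.005 m and z of green_mid in the frame of bay_green between 0.021 and 0.029 m and angle between the x axis of green_mid and the x axis of bay_green, either way round below 0.1 rad and value of joint each of latch_red, latch_blue, latch_yellow, latch_green below 0.003 m), for 0.3 s.
At the end, for the whole second after the job is handed in: Every cassette present lies home in the bay of its own colour (within -6 to +9 mm along and 5 mm across the bay, 4 mm in height, level within 0.06 rad, aligned within 0.1 rad), all latches are out (under 3 mm), and the knob is closed (below 0.15 rad) (all of step 4 and value of joint knob below 0.15 rad); the robot touches nothing.
It fails at once if the loupe is disturbed (moved over 3 cm) (distance of loupe from where it was at the start of the episode above 0.03 m).
It fails at once if the dial indicator is disturbed (moved over 3 cm) (distance of dial_indicator from where it was at the start of the episode above 0.03 m).
Of red_cassette, blue_cassette, yellow_cassette, green_cassette only 3 to 4 are there at a start; the rules pass over those that are not, and their reading is None.
At some moment in a run one of red_cassette, blue_cassette, yellow_cassette, green_cassette may be knocked a few centimetres aside while the robot is not near it.
Once in a run the grip may slacken for a moment while it holds something.
It also fails if it takes over 210 s, if anything falls off the work surface, if the arm or the gripper's body presses on something with over 40 N, if the wrist force passes 120 N, or if a joint passes its speed limit or range.

### The arm

A 7-joint arm with a two-finger parallel gripper is mounted at the origin on a cart in front of the work surface, level with it; the furniture and walls round the work are solid. World frame = base frame: x ahead of the robot, y to its left, z up, the work surface at z = 0. Lengths are in m, angles in degrees, forces in N, time in s.
With the tool pointing down it reaches from about 0.35 to 0.9 m from the base axis. Payload 7.2 kg.
Tool frame: the origin (TCP) lies at the very end of the fingers, on their centre line; the grasp point (between the pads) lies 19 mm behind it; z points along the fingers, y is the line along which they close (so a half turn about z gives the same grasp; the last joint's range is limited). The gripper opens to 85 mm and grips with 20 to 120 N. Pads are 22 mm wide; open, the fingers measure 114 mm over their backs; the gripper's body (76 mm by 85 mm) begins 54 mm behind the grasp point. The pads swing forward as they close: fully open they stand 13 mm farther back than shut.
Start: joints at [-79.08, 23.554, -0.728, 91.456, 0.321, 64.991, -4.71], TCP at [0.16, 0.604, 0.231] pointing down, gripper open.
Joint ranges: [-169.25, 169.25], [-16.82, 113.86], [-84.01, 82.57], [7.8, 145.47], [-59.2, 239.2], [7.22, 106.19], [-163.78, 163.78]. Speed limits (degrees/s): [136.94, 136.94, 172.46, 172.46, 180, 180, 180].

### API

Orientations are given as [roll, pitch, yaw] about the fixed x, y, z axes, in that order (R = Rz(yaw) Ry(pitch) Rx(roll)).
In Python, from cell import sensors, imaging, manip gives the robot as it stands.
- The arm moves only by the tool play_rows, never from a script. Its arguments are lists of equal length, an entry for each row: "jaw": the finger opening in m, from 0 to 0.0854; "linear": the shift along the world's x, y, z in m, a list of three; "rot": the turn, a rotation vector about the world's x, y, z in rad, a list of three. In form: {"jaw": [jaw, ...], "linear": [[x, y, z], ...], "rot": [[rx, ry, rz], ...]}. A call has 1 to 5 rows; each row is the pose to reach, as a shift and turn from the pose commanded when the call began; what a row does not reach only later rows make up. A row lasts 1/8 s, in which the tool goes at most 62.5 mm and 10.7 degrees, less where a joint would pass 70% of its speed; a pose out of reach is approached as far as the arm can. A call with a gripper value outside its range is refused whole. The fingers move at their own pace and stop on an object; "squeeze" is the grip in N (left out, the last holds). Time passes only in rows, so rows that repeat a pose let the fingers close. It gives the time, the measured TCP pose, the force, the opening and the grip force at its end, in the units of the state.
- sensors.read_state(): the state, without advancing time (a new reading comes with each control period).
- imaging.snapshot(name): name is "scene" or "top"; returns (picture, depth): 480x640x3 uint8, blue, green, red; 480x640 float32, m along the optical axis (not along the pixel's ray), 0 where there is no reading.
- imaging.calibration(name): a dict with "fx", "fy", "cx", "cy" (pixels), "world_from_camera" (4x4, takes a point from camera to world coordinates). Camera axes: x right, y down, z forward; pixel columns grow to the right and rows downward; lengths in m; the calibration is good to about 2 mm. A picture is of the moment at which its call begins. calibration takes no time and is no camera call.
- manip.sign_off(): hands the job in; it is judged then, once.
Trained networks look in the newest picture that a camera, given by its name, has taken for a name from the list of things; names that differ only in an ending like _2 or _b are one class to them, and where a whole thing is asked for, a point or a joint stands for the part that bears it (a point fixed in the world has none). Each returns a list of dicts, best first, with "conf" (0 to 1); they miss things now and then, are a little off and sometimes report something else, mostly with a low value. They report only what shows in the picture. A call takes as long as a camera call. They do not tell look-alikes from the thing itself.
- imaging.find_in(camera, target): "location" ([x, y, z] in m, in the coordinates of the camera as it stood for that picture, good to about 4 mm: the middle of the surface that is visible of it).
- imaging.pinpoint(camera, target): "location" ([x, y, z] in m, in the coordinates of the camera as it stood for that picture, good to about 4 mm: a listed point, or the origin of a listed thing).
The state is a dict: "time_s": time; "joints": joint angles; "joint_velocities": joint speeds; "effort": joint torques, N m; "ee_pos": TCP position; "tcp_rot": TCP orientation; "contact_force": force on the tool from outside, world axes, zero at the start; "wrist_torque": the same for the moment, N m; "width": finger opening in m; "finger_force": force on a finger pad.
Only numpy, scipy, OpenCV 4.12 (cv2) and the standard library are available. Lean on these libraries where they do the work, as an engineer would, in place of code of your own. Each camera call takes 0.05 s, during which the arm holds its last target. There are 200 camera calls.

## Working session

There is one attempt and no reset: what is moved stays moved. The work goes in short steps, Python scripts to look and compute and a tool call to move; the robot and the scene stay as the last step left them, time stands still between calls to the robot, and variables do not carry over. Pictures are saved under pics/ and viewed, at most 14 in all, crops included, and the job is handed in when it is done.

Besides the shell and the picture viewer there is one more tool, called after "Request:" as a command line: name --argument value ..., lists and objects as JSON in quotes. play_rows: Moves the arm, as the interface text tells. Its arguments: {"type":"object","properties":{"jaw":{"type":"array"},"linear":{"type":"array"},"rot":{"type":"array"},"squeeze":{"type":"number"}},"required":["jaw","linear","rot"]}

```bash
mkdir -p pics; ls
cat > h.py <<'E'
import numpy as np, cv2
from cell import sensors, imaging, manip
def w(cam,p):
    T=np.array(imaging.calibration(cam)["world_from_camera"]); return (T@np.r_[p,1])[:3]
def snap(cam,name=None):
    im,d=imaging.snapshot(cam)
    if name: cv2.imwrite(f"pics/{name}.png",im)
    return im,d
def px(cam,P):
    c=imaging.calibration(cam); q=np.linalg.inv(np.array(c["world_from_camera"]))@np.r_[P,1]
    return np.round([c["fx"]*q[0]/q[2]+c["cx"],c["fy"]*q[1]/q[2]+c["cy"]])
def cloud(cam,d):
    c=imaging.calibration(cam); v,u=np.mgrid[:d.shape[0],:d.shape[1]]
    P=np.stack([(u-c["cx"])/c["fx"]*d,(v-c["cy"])/c["fy"]*d,d],-1)
    T=np.array(c["world_from_camera"]); W=P@T[:3,:3].T+T[:3,3]; W[d<=0]=np.nan; return W
E
python3 - <<'E'
from h import *
for c in("scene","top"):
    snap(c,c+"0")
    for t in ["red_mid","blue_mid","yellow_mid","green_mid","knob_grip","carrier","bay_red","bay_green","loupe","dial_indicator"]:
        for r in imaging.pinpoint(c,t):
            P=w(c,r["location"]); print(c,t,round(r["conf"],2),P.round(3),px(c,P))
print(sensors.read_state())
E
```

```text
pics
scene red_mid 0.79 [ 0.55  -0.35   0.024] [447. 331.]
scene red_mid 0.73 [ 0.378 -0.301  0.024] [364. 360.]
scene red_mid 0.71 [ 0.432 -0.035  0.024] [285. 287.]
scene blue_mid 0.58 [0.449 0.097 0.024] [254. 262.]
scene yellow_mid 0.87 [0.449 0.349 0.025] [196. 228.]
scene green_mid 0.67 [0.425 0.228 0.024] [214. 246.]
scene knob_grip 0.81 [0.653 0.272 0.05 ] [274. 208.]
scene carrier 0.81 [0.656 0.111 0.001] [314. 243.]
scene bay_red 0.59 [0.672 0.201 0.007] [296. 228.]
scene bay_green 0.7 [0.641 0.017 0.007] [336. 255.]
scene loupe 0.65 [ 0.613 -0.192 -0.004] [397. 297.]
scene dial_indicator 0.62 [0.646 0.393 0.004] [247. 212.]
scene dial_indicator 0.39 [0.449 0.096 0.024] [254. 262.]
scene dial_indicator 0.26 [0.425 0.227 0.025] [214. 246.]
top red_mid 0.82 [ 0.437 -0.023  0.025] [341. 275.]
top red_mid 0.74 [ 0.383 -0.299  0.023] [440. 297.]
top red_mid 0.74 [ 0.547 -0.347  0.026] [456. 239.]
top blue_mid 0.82 [0.445 0.096 0.029] [299. 271.]
top yellow_mid 0.64 [0.449 0.353 0.027] [208. 268.]
top green_mid 0.92 [0.428 0.231 0.027] [251. 276.]
top knob_grip 0.76 [0.653 0.273 
[... 391 characters left out ...]
joints': array([-79.07983746,  23.55482128,  -0.72750071,  91.45513706,
         0.32039415,  64.98982863,  -4.71165042]), 'joint_velocities': array([-0.02781734,  0.09743906, -0.0427044 , -0.07954457, -0.06141251,
       -0.03275175,  0.01280308]), 'effort': array([-1.41378619e-03, -6.00427365e+01,  6.80630654e-01, -2.99742740e+01,
        1.39338401e-02,  2.11034057e-03,  7.39747122e-06]), 'ee_pos': array([0.15995812, 0.60419515, 0.23129453]), 'tcp_rot': array([ 1.79997789e+02, -5.48671374e-04,  1.65170522e+02]), 'contact_force': array([-0.22962949, -0.37113734,  0.05688085]), 'wrist_torque': array([-0.00355817, -0.00900536,  0.00234036]), 'finger_force': 0.0, 'width': 0.08553214851756005}
```

View images.

View pics/scene0.png

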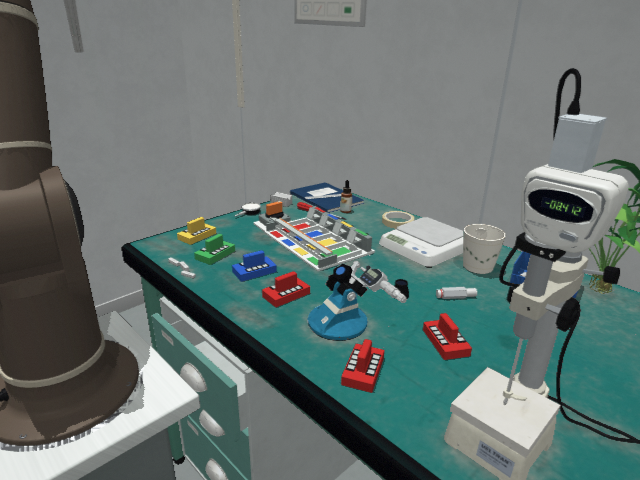

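View pics/top0.png

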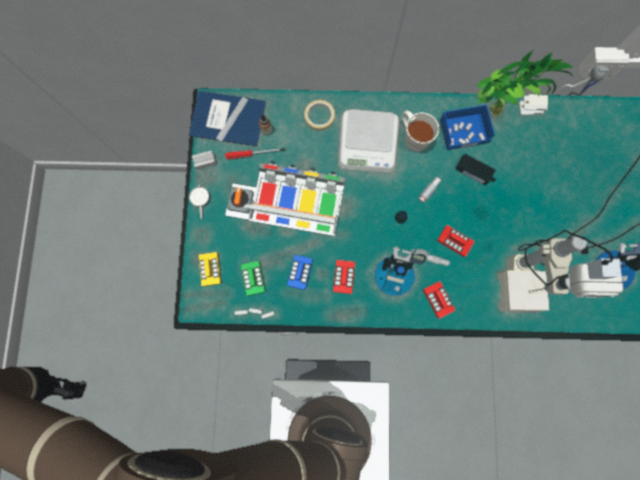

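Candidates for red_mid in the top view: (344,276), (440,298) and (457,239). The robot's left is +y, so I choose (344,276) at y≈-0.03. Next I'll refine the measurements and check a close crop.

```bash
cat >> h.py <<'E'
RNG={"red":[(0,8),(172,180)],"blue":[(105,128)],"yellow":[(20,32)],"green":[(50,75)]}
def cass(cam,im,d,col,guess,r=0.075):
    """tray+bar coloured points near guess -> fitted centre xy and yaw, by rendering-free ICP-ish PCA/minAreaRect on top surfaces"""
    W=cloud(cam,d); hsv=cv2.cvtColor(im,cv2.COLOR_BGR2HSV); m=np.zeros(d.shape,bool)
    near=(np.hypot(W[...,0]-guess[0],W[...,1]-guess[1])<r)&(W[...,2]>0.012)&(W[...,2]<0.07)
    P=W[near]; return P
def rect(P):
    (c,s,a)=cv2.minAreaRect((P[:,:2]*1000).astype(np.float32)); 
    if s[0]<s[1]: a+=90; s=s[::-1]
    return np.array(c)/1000,np.array(s),(a+90)%180-90
def avg(cam,t,n,guess=None):
    L=[]
    for _ in range(n):
        imaging.snapshot(cam)
        for r in imaging.pinpoint(cam,t):
            P=w(cam,r["location"])
            if r["conf"]>.4 and (guess is None or np.linalg.norm(P[:2]-guess[:2])<.05): L.append(P);break
    return np.mean(L,0) if L else None, (np.std(L,0) if L else None)
E
python3 - <<'E'
from h import *
G=dict(red=(.435,-.03),blue=(.447,.097),yellow=(.449,.351),green=(.427,.23))
for cam in("top","scene"):
    im,d=snap(cam)
    if cam=="top": cv2.imwrite("pics/crop0.png",cv2.resize(im[160:310,180:380],None,fx=4,fy=4,interpolation=cv2.INTER_CUBIC))
    for k,g in G.items():
        P=cass(cam,im,d,k,g); bar=P[P[:,2]>.04]
        print(cam,k,len(P),[np.round(x,3) for x in rect(P)],"bar",len(bar),bar.mean(0).round(3) if len(bar) else 0,[np.round(x,3) for x in rect(bar)] if len(bar)>4 else 0)
    for t in ["bay_red","bay_blue","bay_yellow","bay_green","knob_grip"]:
        print(cam,t,*[x.round(4) for x in avg(cam,t,4)])
E
```

```text
top red 581 [array([ 0.434, -0.031]), array([90.601, 51.885]), np.float64(-4.636)] bar 90 [ 0.433 -0.031  0.049] [array([ 0.434, -0.031]), array([47.796, 13.705]), np.float64(0.034)]
top blue 582 [array([0.444, 0.094]), array([90.043, 52.031]), np.float64(-12.357)] bar 90 [0.444 0.094 0.049] [array([0.444, 0.094]), array([49.255, 13.699]), np.float64(-11.759)]
top yellow 586 [array([0.446, 0.351]), array([89.872, 52.898]), np.float64(9.688)] bar 100 [0.446 0.35  0.049] [array([0.447, 0.351]), array([48.711, 16.081]), np.float64(8.561)]
top green 591 [array([0.426, 0.217]), array([90.426, 72.024]), np.float64(14.032)] bar 95 [0.423 0.226 0.049] [array([0.424, 0.227]), array([50.001, 14.242]), np.float64(14.157)]
top bay_red [0.6707 0.2    0.0112] [0.0009 0.0012 0.0008]
top bay_blue [0.6612 0.143  0.007 ] [0.0012 0.0011 0.0016]
top bay_yellow [0.6513 0.0826 0.0056] [0.0007 0.0011 0.0012]
top bay_green [0.6416 0.0257 0.0084] [0.0018 0.0014 0.0012]
top knob_grip [0.6525 0.2739 0.052 ] [0.0007 0.0011 0.0003]
scene red 817 [array([ 0.435, -0.033]), array([91.587, 53.636]), np.float64(-5.12
[... 257 characters left out ...]
16.935]), np.float64(-16.528)]
scene yellow 476 [array([0.448, 0.348]), array([94.048, 54.272]), np.float64(6.449)] bar 88 [0.446 0.346 0.046] [array([0.448, 0.348]), array([51.306, 16.335]), np.float64(12.369)]
scene green 558 [array([0.425, 0.223]), array([92.948, 55.522]), np.float64(9.597)] bar 105 [0.424 0.223 0.046] [array([0.427, 0.225]), array([50.477, 17.42 ]), np.float64(11.189)]
scene bay_red [0.6713 0.1984 0.0118] [0.0009 0.0008 0.0009]
scene bay_blue [0.6631 0.1354 0.0109] [0.0012 0.0005 0.0015]
scene bay_yellow [0.6509 0.0768 0.0084] [0.0006 0.0007 0.0023]
scene bay_green [0.64   0.0199 0.0061] [0.0009 0.0019 0.0013]
scene knob_grip [0.652  0.2742 0.0507] [0.002  0.0014 0.0008]
```

View pics/crop0.png

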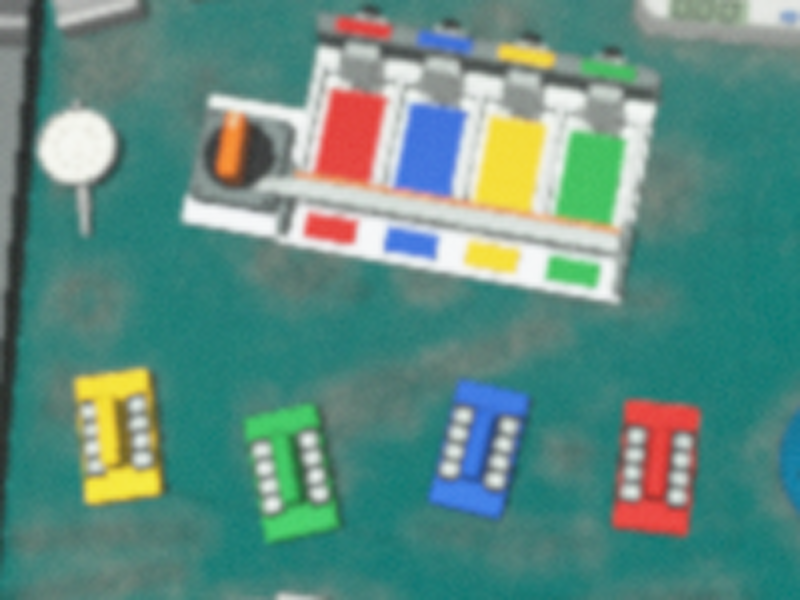

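All four cassettes are present. In the crop, the chosen red one is at (655,467) and the knob at (232,147), with its bar parallel to the bays. Next I'll fit the carrier from its coloured floors.

```bash
cat >> h.py <<'E'
def fitcarrier(cam,im,d,c0=(.656,.111),a0=-9.4):
    W=cloud(cam,d); hsv=cv2.cvtColor(im,cv2.COLOR_BGR2HSV); C=[];
    for i,k in enumerate(["red","blue","yellow","green"]):
        m=np.zeros(d.shape,bool)
        for lo,hi in RNG[k]: m|=(hsv[...,0]>=lo)&(hsv[...,0]<=hi)
        m&=(hsv[...,1]>140)&(hsv[...,2]>80)&(W[...,2]<.016)
        a=np.radians(a0); R=np.array([[np.cos(a),-np.sin(a)],[np.sin(a),np.cos(a)]])
        L=(W[...,:2]-np.array(c0))@R; oy=90-60*i
        m&=(abs(L[...,0])<.05)&(abs(L[...,1]-oy/1000)<.03)
        n,lab,st,ce=cv2.connectedComponentsWithStats(m.astype(np.uint8))
        j=1+np.argmax(st[1:,4]); q=L[lab==j]*1000
        lo,hi=np.percentile(q,[2,98],axis=0)
        C.append((q[:,0].mean(),q[:,1].mean()-oy)); print(cam,k,len(q),"lo",lo.round(1),"hi",hi.round(1),"mean-nominal",np.round(C[-1],1))
    return C
E
python3 - <<'E'
from h import *
for cam in("top","scene"):
    im,d=snap(cam); fitcarrier(cam,im,d)
    W=cloud(cam,d); P=W[(np.hypot(W[...,0]-.653,W[...,1]-.273)<.035)&(W[...,2]>.058)&(W[...,2]<.08)]
    print(cam,"knob",len(P),P.mean(0).round(4),[np.round(x,3) for x in rect(P)])
    a=np.radians(-9.4);L=W[...,:2]-np.array((.656,.111));L=L@np.array([[np.cos(a),-np.sin(a)],[np.sin(a),np.cos(a)]])
    m=(abs(L[...,1])<.13)&(L[...,0]>.04)&(L[...,0]<.1)&(W[...,2]>.05)&(W[...,2]<.062); Q=L[m]*1000
    print("rail",np.polyfit(Q[:,1],Q[:,0],1),np.percentile(Q,[2,98],axis=0).round(1))
E
```

```text
top red 274 lo [-27.9  72.3] hi [ 36.8 108. ] mean-nominal [4.6 0.1]
top blue 247 lo [-22.6  12.6] hi [36.3 47.6] mean-nominal [6.8 0.1]
top yellow 279 lo [-26.4 -48.1] hi [ 36.9 -12.1] mean-nominal [ 5.2 -0.1]
top green 241 lo [ -20.5 -106.7] hi [ 37.2 -72.8] mean-nominal [7.6 0. ]
top knob 88 [0.6493 0.2734 0.0661] [array([0.65 , 0.274]), array([47.586, 14.732]), np.float64(-4.417)]
rail [-1.23255419e-02  6.08435193e+01] [[  44.2 -115. ]
 [  79.3  112. ]]
scene red 53 lo [ 0.8 83.7] hi [ 38.9 109.1] mean-nominal [19.8  5.8]
scene blue 58 lo [ 5.4 21.2] hi [39.7 48.2] mean-nominal [21.7  5.2]
scene yellow 63 lo [  2.  -38.3] hi [ 39.9 -11.6] mean-nominal [20.6  5.5]
scene green 64 lo [  3.9 -95.1] hi [ 40.  -70.4] mean-nominal [22.4  6. ]
scene knob 69 [0.6498 0.2706 0.0639] [array([0.651, 0.272]), array([46.11 , 16.032]), np.float64(-2.995)]
rail [-1.37548644e-03  5.10366722e+01] [[  45.7 -104.4]
 [  72.7   98.2]]
```

Request:
play_rows --jaw '[0.05, 0.05, 0.05, 0.05, 0.05]' --linear '[[0.06, -0.04, 0], [0.11, -0.075, 0], [0.16, -0.11, 0], [0.21, -0.145, 0], [0.26, -0.18, 0]]' --rot '[[0, 0, 0.02], [0, 0, 0.04], [0, 0, 0.06], [0, 0, 0.08], [0, 0, 0.09]]'

```text
time_s: 5.92
ee_pos: [0.4184, 0.4251, 0.2316]
tcp_rot: [180.0, 0.0, 170.4]
contact_force: [0.4, 1.7, 0.9]
width: 0.0502
finger_force: 0.0
```

Request:
play_rows --jaw '[0.05, 0.05, 0.05, 0.05, 0.05]' --linear '[[0.05, -0.033, -0.01], [0.1, -0.066, -0.03], [0.15, -0.1, -0.06], [0.2, -0.13, -0.09], [0.2315, -0.151, -0.11]]' --rot '[[0, 0, 0.01], [0, 0, 0.02], [0, 0, 0.03], [0, 0, 0.03], [0, 0, 0.03]]'

```text
time_s: 6.55
ee_pos: [0.6501, 0.2735, 0.1201]
tcp_rot: [-180.0, 0.0, 172.0]
contact_force: [-0.0, 0.1, 0.4]
width: 0.0499
finger_force: 0.0
```

Request:
play_rows --jaw '[0.05, 0.05, 0.05, 0.05, 0.05]' --linear '[[0, 0, -0.03], [0, 0, -0.055], [0, 0, -0.078], [0, 0, -0.078], [0, 0, -0.078]]' --rot '[[0, 0, 0], [0, 0, 0], [0, 0, 0], [0, 0, 0], [0, 0, 0]]'

```text
time_s: 7.18
ee_pos: [0.649, 0.2756, 0.0442]
tcp_rot: [180.0, 0.1, 172.1]
contact_force: [0.4, -0.4, -0.4]
width: 0.0502
finger_force: 0.0
```

Request:
play_rows --jaw '[0.005, 0.005, 0.005, 0.005, 0.005]' --linear '[[0, 0, 0], [0, 0, 0], [0, 0, 0], [0, 0, 0], [0, 0, 0]]' --rot '[[0, 0, 0], [0, 0, 0], [0, 0, 0], [0, 0, 0], [0, 0, 0]]' --squeeze 50

```text
time_s: 7.8
ee_pos: [0.6487, 0.2746, 0.0446]
tcp_rot: [-180.0, 0.0, 172.0]
contact_force: [-2.2, -2.7, 6.0]
width: 0.0131
finger_force: 49.9
```

Request:
play_rows --jaw '[0.005, 0.005, 0.005, 0.005, 0.005]' --linear '[[0, 0, 0], [0, 0, 0], [0, 0, 0], [0, 0, 0], [0, 0, 0]]' --rot '[[0, 0, 0.08], [0, 0, 0.16], [0, 0, 0.22], [0, 0, 0.24], [0, 0, 0.24]]'

```text
time_s: 8.43
ee_pos: [0.6487, 0.2736, 0.0446]
tcp_rot: [-179.9, 0.0, -174.3]
contact_force: [-3.2, -4.9, 6.5]
width: 0.013
finger_force: 50.1
```

```bash
python3 -c "
from h import *
s=sensors.read_state();print(s['ee_pos'],s['tcp_rot'],s['wrist_torque'],s['contact_force'],s['width'])"
```

```text
[0.64868269 0.27360527 0.04458068] [-1.79915772e+02  4.25035182e-05 -1.74259963e+02] [-1.02124707  0.65690035 -0.04811009] [-3.24295013 -4.9132981   6.51809065] 0.013032428037457681
```

Request:
play_rows --jaw '[0.005, 0.005, 0.005, 0.005, 0.005]' --linear '[[0, 0, 0], [0, 0, 0], [0, 0, 0], [0, 0, 0], [0, 0, 0]]' --rot '[[0, 0, -0.13], [0, 0, -0.26], [0, 0, -0.39], [0, 0, -0.52], [0, 0, -0.52]]'

```text
time_s: 9.05
ee_pos: [0.6491, 0.2758, 0.0446]
tcp_rot: [179.9, 0.1, 156.1]
contact_force: [-0.6, 0.0, 5.6]
width: 0.0134
finger_force: 49.9
```

```bash
python3 -c "
from h import *
s=sensors.read_state();print(s['ee_pos'],s['tcp_rot'],s['wrist_torque'],s['contact_force'],s['width'])"
```

```text
[0.64906429 0.2758147  0.04460424] [1.79919531e+02 8.23610055e-02 1.56051872e+02] [-0.06067324  0.06238725 -0.14325576] [-0.56414283  0.04297384  5.58453398] 0.013400581265186735
```

Request:
play_rows --jaw '[0.005, 0.005, 0.005, 0.005, 0.005]' --linear '[[0, 0, 0], [0, 0, 0], [0, 0, 0], [0, 0, 0], [0, 0, 0]]' --rot '[[0, 0, 0.13], [0, 0, 0.27], [0, 0, 0.41], [0, 0, 0.55], [0, 0, 0.69]]'

```text
time_s: 9.68
ee_pos: [0.6488, 0.2728, 0.0445]
tcp_rot: [-179.9, -0.0, -164.1]
contact_force: [-3.5, -7.1, 9.0]
width: 0.0129
finger_force: 50.4
```

Request:
play_rows --jaw '[0.005, 0.005, 0.005, 0.005, 0.005]' --linear '[[0, 0, 0], [0, 0, 0], [0, 0, 0], [0, 0, 0], [0, 0, 0]]' --rot '[[0, 0, 0.14], [0, 0, 0.28], [0, 0, 0.42], [0, 0, 0.56], [0, 0, 0.61]]'

```text
time_s: 10.3
ee_pos: [0.6503, 0.2706, 0.0446]
tcp_rot: [-179.8, -0.1, -129.4]
contact_force: [-0.3, -10.2, 7.7]
width: 0.0129
finger_force: 50.3
```

Request:
play_rows --jaw '[0.005, 0.005, 0.005]' --linear '[[0, 0, 0], [0, 0, 0], [0, 0, 0]]' --rot '[[0, 0, 0], [0, 0, 0], [0, 0, 0]]'

```text
time_s: 10.68
ee_pos: [0.6502, 0.2706, 0.0445]
tcp_rot: [-179.7, -0.1, -129.5]
contact_force: [0.0, -10.4, 9.1]
width: 0.013
finger_force: 50.3
```

```bash
python3 -c "
from h import *
s=sensors.read_state();print(s['ee_pos'],s['tcp_rot'],s['wrist_torque'],s['contact_force'],s['width'],s['joints'])"
```

```text
[0.65020668 0.27063017 0.04454629] [-1.79742897e+02 -1.44198840e-01 -1.29508555e+02] [-2.08468515  0.14229536  0.0892355 ] [  0.01857098 -10.3775245    9.12286682] 0.013026521203769521 [-21.51795797  41.858983    -8.04030431  87.60722773   7.2684078
  51.07368641 108.38306989]
```

Request:
play_rows --jaw '[0.05, 0.05, 0.05, 0.05, 0.05]' --linear '[[0, 0, 0], [0, 0, 0.0], [0, 0, 0.02], [0, 0, 0.06], [-0.02, 0, 0.12]]' --rot '[[0, 0, 0], [0, 0, 0], [0, 0, 0], [0, 0, 0], [0, 0, 0]]'

```text
time_s: 11.3
ee_pos: [0.6285, 0.2749, 0.1633]
tcp_rot: [180.0, -0.1, -129.5]
contact_force: [0.0, 0.7, 0.5]
width: 0.0499
finger_force: 0.0
```

Request:
play_rows --jaw '[0.06, 0.06, 0.06, 0.06, 0.06]' --linear '[[-0.04, 0.02, 0.01], [-0.08, 0.04, 0.02], [-0.12, 0.06, 0.02], [-0.16, 0.07, 0.02], [-0.183, 0.078, 0.02]]' --rot '[[0, 0, -0.14], [0, 0, -0.28], [0, 0, -0.42], [0, 0, -0.56], [0, 0, -0.7]]'

```text
time_s: 11.92
ee_pos: [0.4433, 0.3549, 0.1843]
tcp_rot: [179.9, 0.1, -169.7]
contact_force: [0.3, 0.3, -0.4]
width: 0.0599
finger_force: 0.0
```

```bash
cat >> h.py <<'E'
G=dict(red=(.434,-.0315),blue=(.4445,.0935),yellow=(.447,.3505),green=(.4245,.2265))
def survey(cams=("top","scene"),G=G):
    s=sensors.read_state(); print("t",round(s["time_s"],2),"ee",s["ee_pos"].round(4),"rot",s["tcp_rot"].round(1),"F",s["contact_force"].round(1),"w",round(s["width"],4))
    for cam in cams:
        im,d=snap(cam)
        for k,g in G.items():
            P=cass(cam,im,d,k,g); P=P[P[:,2]<.056]
            if len(P)<60: print(cam,k,"few",len(P)); continue
            bar=P[P[:,2]>.042]; f=lambda r:(r[0].round(4),r[1].round(0),round(float(r[2]),1))
            print(cam,k,len(P),*f(rect(P)),"| bar",len(bar),*(f(rect(bar)) if len(bar)>20 else ""))
E
python3 -c "
from h import *
survey()"
```

```text
t 11.93 ee [0.4433 0.3549 0.1843] rot [ 1.799e+02  1.000e-01 -1.697e+02] F [ 0.3  0.3 -0.4] w 0.0599
top red 584 [ 0.4338 -0.0312] [90. 52.] -4.7 | bar 88 [ 0.4336 -0.0311] [47. 14.] -0.2
top blue 584 [0.4439 0.0942] [90. 52.] -11.7 | bar 90 [0.4438 0.0942] [49. 14.] -12.9
top yellow 418 [0.4464 0.3508] [90. 53.] 9.6 | bar 78 [0.4434 0.3504] [42. 14.] 9.4
top green 589 [0.4232 0.227 ] [90. 52.] 13.7 | bar 95 [0.4241 0.2268] [50. 14.] 13.5
scene red 812 [ 0.4345 -0.0333] [91. 56.] -6.9 | bar 132 [ 0.4351 -0.0334] [51. 15.] -4.6
scene blue 680 [0.4457 0.0922] [92. 58.] -11.3 | bar 108 [0.4443 0.0923] [48. 17.] -10.5
scene yellow 477 [0.4477 0.3501] [91. 56.] 8.5 | bar 75 [0.4463 0.3498] [52. 18.] 7.4
scene green 568 [0.4248 0.2244] [93. 54.] 13.7 | bar 90 [0.4252 0.2233] [48. 14.] 12.8
```

Request:
play_rows --jaw '[0.06, 0.06, 0.06, 0.06, 0.06]' --linear '[[0, 0, -0.04], [0, 0, -0.08], [0, 0, -0.1], [0, 0, -0.1], [0, 0, -0.1]]' --rot '[[0, 0, -0.014], [0, 0, -0.014], [0, 0, -0.014], [0, 0, -0.014], [0, 0, -0.014]]'

```text
time_s: 12.65
ee_pos: [0.4467, 0.3537, 0.0839]
tcp_rot: [179.9, 0.1, -170.4]
contact_force: [0.9, 0.5, 0.0]
width: 0.0599
finger_force: 0.0
```

Request:
play_rows --jaw '[0.06, 0.06, 0.06, 0.06, 0.06]' --linear '[[0, -0.003, -0.02], [0, -0.003, -0.04], [0, -0.003, -0.057], [0, -0.003, -0.057], [0, -0.003, -0.057]]' --rot '[[0, 0, 0], [0, 0, 0], [0, 0, 0], [0, 0, 0], [0, 0, 0]]'

```text
time_s: 13.28
ee_pos: [0.4461, 0.3508, 0.0263]
tcp_rot: [180.0, 0.1, -170.4]
contact_force: [0.3, -0.8, -0.3]
width: 0.0598
finger_force: 0.0
```

Request:
play_rows --jaw '[0.005, 0.005, 0.005, 0.005, 0.005]' --linear '[[0, 0, 0], [0, 0, 0], [0, 0, 0], [0, 0, 0], [0, 0, 0]]' --rot '[[0, 0, 0], [0, 0, 0], [0, 0, 0], [0, 0, 0], [0, 0, 0]]' --squeeze 60

```text
time_s: 13.9
ee_pos: [0.446, 0.3506, 0.0262]
tcp_rot: [180.0, 0.0, -170.4]
contact_force: [-0.6, -0.3, 5.4]
width: 0.0126
finger_force: 59.3
```

Request:
play_rows --jaw '[0.005, 0.005, 0.005, 0.005, 0.005]' --linear '[[0, 0, 0.03], [0, 0, 0.07], [0, 0, 0.1], [0, 0, 0.1], [0, 0, 0.1]]' --rot '[[0, 0, 0], [0, 0, 0], [0, 0, 0], [0, 0, 0], [0, 0, 0]]'

```text
time_s: 14.52
ee_pos: [0.4451, 0.3498, 0.1247]
tcp_rot: [-180.0, -0.1, -170.4]
contact_force: [0.2, 0.8, -1.3]
width: 0.0126
finger_force: 58.6
```

Request:
play_rows --jaw '[0.005, 0.005, 0.005, 0.005, 0.005]' --linear '[[0.03, -0.04, 0.015], [0.065, -0.085, 0.015], [0.1, -0.13, 0.015], [0.135, -0.175, 0.015], [0.17, -0.22, 0.015]]' --rot '[[0, 0, -0.05], [0, 0, -0.11], [0, 0, -0.17], [0, 0, -0.23], [0, 0, -0.29]]'

```text
time_s: 15.15
ee_pos: [0.6156, 0.1286, 0.1386]
tcp_rot: [-179.9, -0.2, 172.9]
contact_force: [1.2, 0.6, -0.9]
width: 0.013
finger_force: 58.7
```

Request:
play_rows --jaw '[0.005, 0.005, 0.005, 0.005, 0.005]' --linear '[[0.03, -0.04, 0], [0.0375, -0.049, 0], [0.0375, -0.049, 0], [0.0375, -0.049, 0], [0.0375, -0.049, 0]]' --rot '[[0, 0, -0.042], [0, 0, -0.042], [0, 0, -0.042], [0, 0, -0.042], [0, 0, -0.042]]'

```text
time_s: 15.78
ee_pos: [0.6523, 0.0832, 0.1404]
tcp_rot: [180.0, -0.0, 170.7]
contact_force: [-0.0, 0.4, -1.6]
width: 0.0129
finger_force: 58.7
```

```bash
cat >> h.py <<'E'
def look(col,zoff=0.0, name=None):
    "cassette in hand / in bay, seen in top: rect of the points at cassette height in carrier frame"
    s=sensors.read_state(); print("t",round(s["time_s"],2),"ee",s["ee_pos"].round(4),"rot",s["tcp_rot"].round(1),"F",s["contact_force"].round(1),"w",round(s["width"],4))
    a=np.radians(-9.4);R=np.array([[np.cos(a),-np.sin(a)],[np.sin(a),np.cos(a)]]);c0=np.array((.656,.111))
    print("tcp in carrier mm",((s["ee_pos"][:2]-c0)@R*1000).round(1))
    for cam in("top","scene"):
        im,d=snap(cam, name and name+cam); W=cloud(cam,d); hsv=cv2.cvtColor(im,cv2.COLOR_BGR2HSV); m=np.zeros(d.shape,bool)
        for lo,hi in RNG[col]: m|=(hsv[...,0]>=lo)&(hsv[...,0]<=hi)
        m&=(hsv[...,1]>140)&(W[...,2]>.022+zoff)&(W[...,2]<.062+zoff)&(np.hypot(W[...,0]-s["ee_pos"][0],W[...,1]-s["ee_pos"][1])<.075)
        P=W[m].copy(); 
        if len(P)<30: print(cam,"few",len(P)); continue
        P[:,:2]=(P[:,:2]-c0)@R; r=rect(P); print(cam,len(P),"c",(r[0]*1000).round(1),r[1].round(1),round(float(r[2]),1),"z",np.percentile(P[:,2],[5,50,95]).round(3))
E
python3 -c "
from h import *
look('yellow',.1)"
```

```text
t 15.78 ee [0.6523 0.0832 0.1404] rot [180.   -0.  170.7] F [-0.   0.4 -1.6] w 0.0129
tcp in carrier mm [  0.9 -28. ]
top few 0
scene 376 c [  2.5 -32.6] [91.7 51.6] -3.3 z [0.124 0.133 0.157]
```

Request:
play_rows --jaw '[0.005, 0.005, 0.005, 0.005, 0.005]' --linear '[[0, -0.002, -0.02], [0, -0.002, -0.05], [0, -0.002, -0.07], [0, -0.002, -0.085], [0, -0.002, -0.085]]' --rot '[[0, 0, 0], [0, 0, 0], [0, 0, 0], [0, 0, 0], [0, 0, 0]]'

```text
time_s: 16.5
ee_pos: [0.653, 0.0797, 0.0552]
tcp_rot: [180.0, -0.0, 170.6]
contact_force: [-2.7, 0.8, -0.0]
width: 0.0134
finger_force: 60.0
```

Request:
play_rows --jaw '[0.005, 0.005, 0.005, 0.005, 0.005]' --linear '[[0, 0.0013, -0.005], [0, 0.0013, -0.01], [0, 0.0013, -0.013], [0, 0.0013, -0.015], [0, 0.0013, -0.015]]' --rot '[[0, 0, 0], [0, 0, 0], [0, 0, 0], [0, 0, 0], [0, 0, 0]]'

```text
time_s: 17.12
ee_pos: [0.6522, 0.0804, 0.0431]
tcp_rot: [-180.0, -0.1, 170.5]
contact_force: [-14.0, -2.3, 21.7]
width: 0.0128
finger_force: 66.1
```

```bash
python3 -c "
from h import *
look('yellow',.009,'p1')
im=cv2.imread('pics/p1scene.png'); cv2.imwrite('pics/p1s.png',cv2.resize(im[180:280,240:400],None,fx=5,fy=5,interpolation=cv2.INTER_CUBIC))
print(sensors.read_state()['wrist_torque'])
"
```

```text
t 17.12 ee [0.6522 0.0804 0.0431] rot [-1.800e+02 -1.000e-01  1.705e+02] F [-14.   -2.3  21.7] w 0.0128
tcp in carrier mm [  1.2 -30.8]
top few 0
scene 270 c [ 25.8 -35.7] [99.4 51.1] 4.2 z [0.032 0.045 0.063]
[-0.52291279  2.2363329  -0.20206819]
```

View pics/p1s.png

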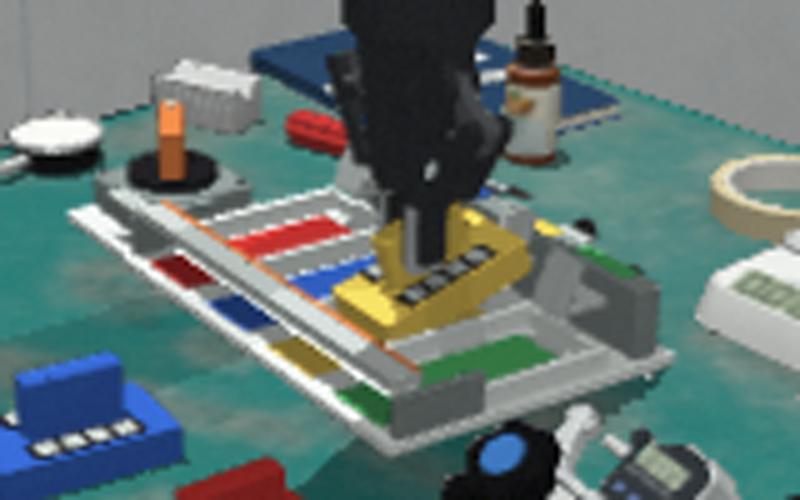

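The picture shows the yellow cassette, around (430,290), between its walls but pitched in the grip: its far end rides on the latch. I'll ease off, let go inside the bay and press it down with closed fingers.

Request:
play_rows --jaw '[0.005, 0.005, 0.03, 0.03, 0.03]' --linear '[[-0.003, 0.0005, 0.003], [-0.003, 0.0005, 0.003], [-0.003, 0.0005, 0.003], [-0.003, 0.0005, 0.003], [-0.003, 0.0005, 0.003]]' --rot '[[0, 0, 0], [0, 0, 0], [0, 0, 0], [0, 0, 0], [0, 0, 0]]'

```text
time_s: 17.85
ee_pos: [0.6507, 0.0813, 0.0437]
tcp_rot: [180.0, 0.0, 170.6]
contact_force: [-1.5, 0.7, 2.9]
width: 0.0298
finger_force: 1.4
```

Request:
play_rows --jaw '[0.03, 0.03, 0.03, 0.0, 0.0]' --linear '[[0, 0, 0.04], [0, 0, 0.08], [-0.04, 0.006, 0.12], [-0.1, 0.016, 0.15], [-0.15, 0.025, 0.15]]' --rot '[[0, 0, 0], [0, 0, 0], [0, 0, 0], [0, 0, 0], [0, 0, 0]]'

```text
time_s: 18.48
ee_pos: [0.5001, 0.1066, 0.1955]
tcp_rot: [179.9, 0.2, 170.5]
contact_force: [0.2, 0.8, -0.1]
width: -0.0003
finger_force: 0.0
```

```bash
cat >> h.py <<'E'
def bay(col,lo=.022,hi=.085):
    i=["red","blue","yellow","green"].index(col); a=np.radians(-9.4);R=np.array([[np.cos(a),-np.sin(a)],[np.sin(a),np.cos(a)]]);c0=np.array((.656,.111))
    for cam in("top","scene"):
        im,d=snap(cam); W=cloud(cam,d); hsv=cv2.cvtColor(im,cv2.COLOR_BGR2HSV); m=np.zeros(d.shape,bool)
        for l,h in RNG[col]: m|=(hsv[...,0]>=l)&(hsv[...,0]<=h)
        W[...,:2]=(W[...,:2]-c0)@R-np.array([0,.09-.06*i])
        P=W[m&(hsv[...,1]>130)&(W[...,2]>lo)&(W[...,2]<hi)&(abs(W[...,0])<.06)&(abs(W[...,1])<.04)]*1000
        if len(P)<30: print(cam,"few",len(P)); continue
        r=rect(P/1000); A=np.c_[P[:,0],np.ones(len(P))]
        t=P[(abs(P[:,0])>30)]; b=P[P[:,2]>np.percentile(P[:,2],85)]
        f=np.polyfit(t[:,0],t[:,2],1) if len(t)>9 else (0,0)
        print(cam,col,len(P),"c",(r[0]*1000).round(1),r[1].round(1),round(float(r[2]),1),"pitch deg",round(-np.degrees(np.arctan(f[0])),1),"tray z0",round(f[1],1),"top z",np.percentile(P[:,2],98).round(1),"barc",b.mean(0).round(1))
    return
E
python3 -c "
from h import *
bay('yellow'); im,_=snap('scene'); cv2.imwrite('pics/p2s.png',cv2.resize(im[180:280,240:400],None,fx=5,fy=5,interpolation=cv2.INTER_CUBIC))
s=sensors.read_state(); print(s['ee_pos'],s['tcp_rot'])"
```

```text
top yellow 66 c [ -1.8 -20.8] [90.6 22.7] 16.6 pitch deg -14.8 tray z0 40.7 top z 55.3 barc [ 26.3 -11.2  54.9]
scene yellow 526 c [-5.2 -4.4] [87.4 54.6] 1.0 pitch deg -10.0 tray z0 43.1 top z 72.7 barc [-9.9 -4.5 68.2]
[0.49822164 0.10672948 0.19408305] [1.79965317e+02 5.78728336e-03 1.70678312e+02]
```

View pics/p2s.png

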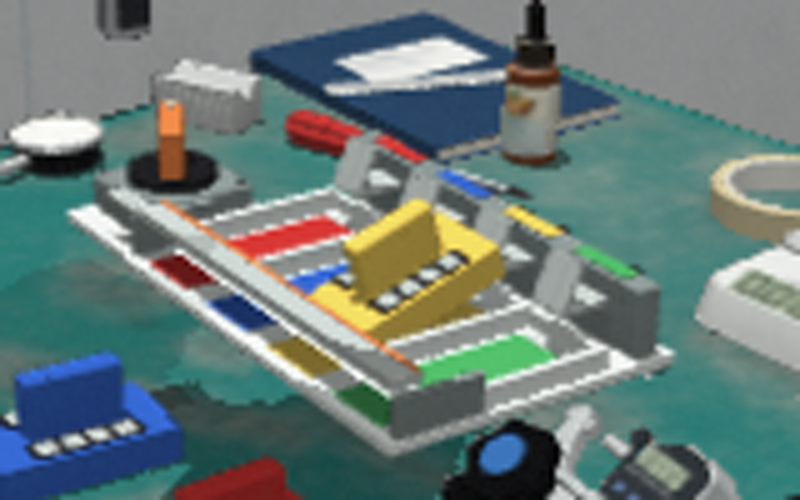

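The cassette rests pitched with its far end on the yellow latch, at crop (440,280), between the walls. I'll press down on the far part of its bar.

Request:
play_rows --jaw '[0, 0, 0, 0, 0]' --linear '[[0.05, -0.009, 0], [0.1, -0.018, -0.03], [0.15, -0.026, -0.07], [0.167, -0.0285, -0.105], [0.167, -0.0285, -0.105]]' --rot '[[0, 0, 0], [0, 0, 0], [0, 0, 0], [0, 0, 0], [0, 0, 0]]'

```text
time_s: 19.25
ee_pos: [0.6666, 0.076, 0.0838]
tcp_rot: [-179.8, -0.3, 170.5]
contact_force: [-0.9, -0.4, -0.5]
width: -0.0001
finger_force: 0.0
```

Request:
play_rows --jaw '[0, 0, 0, 0, 0]' --linear '[[0, 0, -0.008], [0, 0, -0.013], [0, 0, -0.018], [0, 0, -0.021], [0, 0, -0.024]]' --rot '[[0, 0, 0], [0, 0, 0], [0, 0, 0], [0, 0, 0], [0, 0, 0]]'

```text
time_s: 19.88
ee_pos: [0.6672, 0.0779, 0.0652]
tcp_rot: [180.0, 0.1, 170.6]
contact_force: [1.4, -0.6, 1.0]
width: -0.0002
finger_force: 0.5
```

Request:
play_rows --jaw '[0, 0, 0, 0, 0]' --linear '[[0, 0, -0.002], [0, 0, -0.004], [0, 0, -0.006], [0, 0, -0.006], [0, 0, -0.006]]' --rot '[[0, 0, 0], [0, 0, 0], [0, 0, 0], [0, 0, 0], [0, 0, 0]]'

```text
time_s: 20.5
ee_pos: [0.6669, 0.0776, 0.0584]
tcp_rot: [-180.0, -0.0, 170.6]
contact_force: [1.2, -1.0, -0.6]
width: -0.0
finger_force: 0.0
```

```bash
python3 -c "
from h import *
bay('yellow'); s=sensors.read_state(); print(s['ee_pos'],s['tcp_rot'],s['contact_force'])"
```

```text
top few 0
scene yellow 367 c [-1.4 -6.7] [89.5 51.5] -6.2 pitch deg 0.1 tray z0 27.1 top z 57.6 barc [-5.6 -4.5 55.6]
[0.66697332 0.07763803 0.05845113] [-1.79995825e+02 -1.99847222e-02  1.70558499e+02] [-0.36027957 -0.99704161  0.16777305]
```

Request:
play_rows --jaw '[0, 0, 0, 0.03, 0.06]' --linear '[[0, 0, 0.05], [-0.03, 0.02, 0.1], [-0.08, 0.048, 0.11], [-0.13, 0.078, 0.11], [-0.18, 0.108, 0.11]]' --rot '[[0, 0, 0], [0, 0, 0.1], [0, 0, 0.2], [0, 0, 0.3], [0, 0, 0.4]]'

```text
time_s: 21.22
ee_pos: [0.4856, 0.1865, 0.169]
tcp_rot: [180.0, 0.1, -166.3]
contact_force: [0.1, 1.3, 1.2]
width: 0.0359
finger_force: 0.0
```

Request:
play_rows --jaw '[0.06, 0.06, 0.06, 0.06, 0.06]' --linear '[[-0.04, 0.025, -0.02], [-0.062, 0.039, -0.05], [-0.062, 0.039, -0.08], [-0.062, 0.039, -0.08], [-0.062, 0.039, -0.08]]' --rot '[[0, 0, 0], [0, 0, 0], [0, 0, 0], [0, 0, 0], [0, 0, 0]]'

```text
time_s: 21.85
ee_pos: [0.4259, 0.2247, 0.0894]
tcp_rot: [180.0, 0.0, -166.6]
contact_force: [-0.1, 0.1, -0.2]
width: 0.0599
finger_force: 0.0
```

```bash
python3 -c "
from h import *
bay('yellow'); survey(); im,_=snap('scene'); cv2.imwrite('pics/p3s.png',cv2.resize(im[180:300,200:400],None,fx=4,fy=4,interpolation=cv2.INTER_CUBIC))"
```

```text
top yellow 276 c [-2.5  0.6] [89.3 48.1] 1.4 pitch deg 0.6 tray z0 27.7 top z 61.4 barc [-4.2 -1.1 59.5]
scene yellow 378 c [-0.3 -6.8] [89.3 51. ] -4.9 pitch deg 0.2 tray z0 27.1 top z 58.3 barc [-2.5 -4.2 56.6]
t 21.95 ee [0.4262 0.2248 0.0898] rot [ 1.800e+02  1.000e-01 -1.666e+02] F [ 0.7  0.3 -0.5] w 0.0598
top red 585 [ 0.4336 -0.0312] [90. 52.] -4.6 | bar 88 [ 0.4339 -0.0311] [48. 14.] 0.2
top blue 583 [0.4439 0.0942] [90. 52.] -12.0 | bar 90 [0.4444 0.0943] [50. 14.] -12.5
top yellow few 0
top green few 5
scene red 810 [ 0.4348 -0.0322] [90. 55.] -5.5 | bar 133 [ 0.4358 -0.0325] [50. 14.] -5.4
scene blue 687 [0.445  0.0916] [89. 54.] -12.4 | bar 107 [0.4444 0.0916] [49. 16.] -14.6
scene yellow few 0
scene green 560 [0.4251 0.2254] [92. 54.] 13.5 | bar 91 [0.427  0.2248] [53. 15.] 15.4
```

View pics/p3s.png

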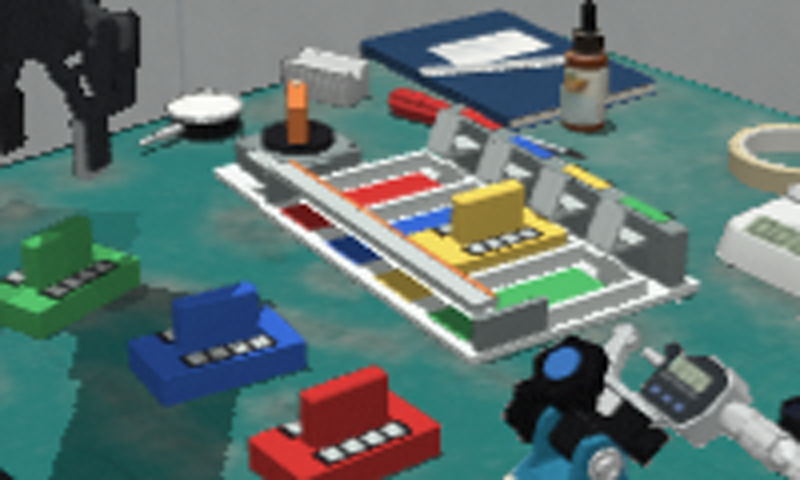

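Yellow is home and level at crop (490,235), with its latch out over it. Green is next, with a stronger grip.

Request:
play_rows --jaw '[0.06, 0.06, 0.06, 0.06, 0.06]' --linear '[[-0.001, 0.001, -0.02], [-0.001, 0.001, -0.045], [-0.001, 0.001, -0.063], [-0.001, 0.001, -0.063], [-0.001, 0.001, -0.063]]' --rot '[[0, 0, 0], [0, 0, 0], [0, 0, 0], [0, 0, 0], [0, 0, 0]]'

```text
time_s: 22.72
ee_pos: [0.4246, 0.2258, 0.0263]
tcp_rot: [180.0, 0.0, -166.5]
contact_force: [0.0, -0.7, 0.3]
width: 0.0601
finger_force: 0.0
```

Request:
play_rows --jaw '[0.005, 0.005, 0.005, 0.005, 0.005]' --linear '[[0, 0, 0], [0, 0, 0], [0, 0, 0], [0, 0, 0], [0, 0, 0]]' --rot '[[0, 0, 0], [0, 0, 0], [0, 0, 0], [0, 0, 0], [0, 0, 0]]' --squeeze 115

```text
time_s: 23.35
ee_pos: [0.4244, 0.2258, 0.0263]
tcp_rot: [180.0, 0.0, -166.5]
contact_force: [-1.6, -1.4, 7.2]
width: 0.0122
finger_force: 112.5
```

Request:
play_rows --jaw '[0.005, 0.005, 0.005, 0.005, 0.005]' --linear '[[0, 0, 0.04], [0.01, -0.01, 0.09], [0.04, -0.038, 0.115], [0.075, -0.072, 0.115], [0.11, -0.106, 0.115]]' --rot '[[0, 0, 0], [0, 0, -0.08], [0, 0, -0.16], [0, 0, -0.24], [0, 0, -0.3]]'

```text
time_s: 23.98
ee_pos: [0.535, 0.1188, 0.1412]
tcp_rot: [180.0, 0.0, 176.2]
contact_force: [0.1, 1.1, -2.6]
width: 0.012
finger_force: 113.0
```

Request:
play_rows --jaw '[0.005, 0.005, 0.005, 0.005, 0.005]' --linear '[[0.04, -0.036, 0], [0.08, -0.073, 0], [0.106, -0.0966, 0], [0.106, -0.0966, -0.03], [0.106, -0.0966, -0.03]]' --rot '[[0, 0, -0.05], [0, 0, -0.098], [0, 0, -0.098], [0, 0, -0.098], [0, 0, -0.098]]'

```text
time_s: 24.6
ee_pos: [0.6379, 0.0227, 0.1079]
tcp_rot: [-179.9, -0.3, 170.6]
contact_force: [-0.5, 0.4, -1.8]
width: 0.0115
finger_force: 113.0
```

```bash
python3 -c "
from h import *
look('green',.085)"
```

```text
t 24.6 ee [0.6379 0.0227 0.1079] rot [-179.9   -0.3  170.6] F [-0.5  0.4 -1.8] w 0.0115
tcp in carrier mm [ -3.5 -90. ]
top few 0
scene 87 c [ -2.8 -95.3] [51.4 13.3] -8.6 z [0.109 0.121 0.133]
```

Request:
play_rows --jaw '[0.005, 0.005, 0.005, 0.005, 0.005]' --linear '[[0.002, 0, -0.02], [0.002, 0, -0.035], [0.002, 0, -0.045], [0.002, 0, -0.045], [0.002, 0, -0.045]]' --rot '[[0, 0, 0], [0, 0, 0], [0, 0, 0], [0, 0, 0], [0, 0, 0]]'

```text
time_s: 25.32
ee_pos: [0.6424, 0.023, 0.0659]
tcp_rot: [180.0, 0.0, 170.7]
contact_force: [0.8, 0.1, -1.8]
width: 0.0117
finger_force: 112.1
```

```bash
python3 -c "
from h import *
look('green',.03)"
```

```text
t 25.32 ee [0.6424 0.023  0.0659] rot [180.    0.  170.7] F [ 0.8  0.1 -1.8] w 0.0117
tcp in carrier mm [  1. -89.]
top few 0
scene 286 c [ -5.6 -93.1] [91.1 49.7] -0.8 z [0.053 0.059 0.087]
```

Request:
play_rows --jaw '[0.005, 0.005, 0.005, 0.005, 0.005]' --linear '[[-0.0005, -0.001, -0.005], [-0.0005, -0.001, -0.01], [-0.0005, -0.001, -0.015], [-0.0005, -0.001, -0.02], [-0.0005, -0.001, -0.02]]' --rot '[[0, 0, 0], [0, 0, 0], [0, 0, 0], [0, 0, 0], [0, 0, 0]]'

```text
time_s: 26.05
ee_pos: [0.6454, 0.0214, 0.0481]
tcp_rot: [179.9, 0.4, 170.6]
contact_force: [5.2, -1.2, 10.2]
width: 0.0116
finger_force: 116.7
```

```bash
python3 -c "
from h import *
look('green',.01); print(sensors.read_state()['wrist_torque'])"
```

```text
t 26.05 ee [0.6454 0.0214 0.0481] rot [179.9   0.4 170.6] F [ 5.2 -1.2 10.2] w 0.0116
tcp in carrier mm [  4.2 -90.1]
top few 0
scene 356 c [  7.5 -91.2] [141.4  52.6] 2.4 z [0.034 0.05  0.067]
[-0.34086676 -0.49965823 -0.0132598 ]
```

Request:
play_rows --jaw '[0.005, 0.005, 0.005, 0.005, 0.005]' --linear '[[0.002, 0, 0.006], [0.005, -0.001, 0.006], [0.005, -0.001, 0.002], [0.005, -0.001, -0.003], [0.005, -0.001, -0.006]]' --rot '[[0, 0, 0], [0, 0, 0], [0, 0, 0], [0, 0, 0], [0, 0, 0]]'

```text
time_s: 26.78
ee_pos: [0.6485, 0.0208, 0.0449]
tcp_rot: [179.9, 0.2, 170.7]
contact_force: [-9.4, -2.9, 36.9]
width: 0.012
finger_force: 120.2
```

```bash
python3 -c "
from h import *
look('green',.005); print(sensors.read_state()['wrist_torque'])"
```

```text
t 26.77 ee [0.6485 0.0208 0.0449] rot [179.9   0.2 170.7] F [-9.4 -2.9 36.9] w 0.012
tcp in carrier mm [  7.3 -90.2]
top few 0
scene 374 c [  8.4 -96.9] [141.7  51. ] -3.8 z [0.029 0.048 0.062]
[-0.28543364  2.65091718  0.13023186]
```

Request:
play_rows --jaw '[0.005, 0.005]' --linear '[[-0.001, 0, 0.006], [-0.002, 0, 0.008]]' --rot '[[0, 0, 0], [0, 0, 0]]'

```text
time_s: 27.12
ee_pos: [0.6441, 0.0211, 0.0472]
tcp_rot: [-180.0, -0.0, 170.7]
contact_force: [-0.2, 0.1, -2.4]
width: 0.0121
finger_force: 114.9
```

```bash
python3 -c "
from h import *
look('green',.01); im,_=snap('scene'); cv2.imwrite('pics/p4s.png',cv2.resize(im[180:290,260:410],None,fx=5,fy=5,interpolation=cv2.INTER_CUBIC))"
```

```text
t 27.12 ee [0.6441 0.0211 0.0472] rot [-180.    -0.   170.7] F [-0.2  0.1 -2.4] w 0.0121
tcp in carrier mm [  2.9 -90.6]
top few 0
scene 356 c [  4.7 -95.7] [143.6  50.2] -1.5 z [0.035 0.052 0.068]
```

View pics/p4s.png

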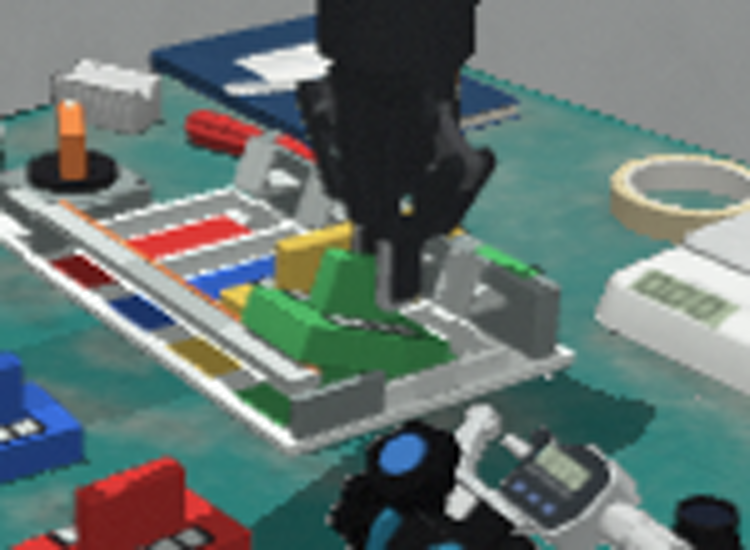

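Green has slipped in the grip: its far end is low, at (430,350), and its near end is high by the bar, at (270,310). I'll release it and look again.

Request:
play_rows --jaw '[0.03, 0.03, 0.03, 0.03, 0.03]' --linear '[[0, 0, 0], [0, 0, 0], [0, 0, 0.03], [0, 0, 0.07], [0.0, 0.03, 0.12]]' --rot '[[0, 0, 0], [0, 0, 0], [0, 0, 0], [0, 0, 0], [0, 0, 0]]'

```text
time_s: 27.9
ee_pos: [0.6443, 0.0479, 0.1681]
tcp_rot: [-179.9, -0.1, 170.4]
contact_force: [1.0, 1.1, 0.3]
width: 0.0302
finger_force: 0.0
```

Request:
play_rows --jaw '[0.0, 0.0, 0.0]' --linear '[[-0.06, 0.03, 0.02], [-0.11, 0.06, 0.02], [-0.15, 0.09, 0.02]]' --rot '[[0, 0, 0], [0, 0, 0], [0, 0, 0]]'

```text
time_s: 28.28
ee_pos: [0.4929, 0.142, 0.1882]
tcp_rot: [180.0, 0.0, 170.7]
contact_force: [-0.3, 0.5, 0.1]
width: 0.0001
finger_force: 0.0
```

```bash
python3 -c "
from h import *
bay('green');bay('yellow'); s=sensors.read_state(); print(s['ee_pos'],s['tcp_rot'])
im,_=snap('scene'); a=cv2.resize(im[190:290,260:410],(600,400),interpolation=cv2.INTER_CUBIC); im,_=snap('top'); b=cv2.resize(im[155:245,220:355],(600,400),interpolation=cv2.INTER_CUBIC)
cv2.imwrite('pics/p5.png',cv2.resize(np.vstack([a,b]),(450,600)))"
```

```text
top green 235 c [-18.7  -0.4] [82.4 46.8] 0.2 pitch deg -21.8 tray z0 76.3 top z 78.9 barc [-23.2  -0.8  76.2]
scene green 448 c [-19.3  -4.1] [81.7 51.3] 0.5 pitch deg -2.5 tray z0 54.0 top z 74.9 barc [-20.4  -5.7  70.3]
top yellow 278 c [4.3 0.1] [90.2 48.9] 0.8 pitch deg 0.5 tray z0 27.4 top z 60.9 barc [ 5.1 -0.4 59.2]
scene yellow 154 c [ 4.7 -6.4] [97.8 25.4] -24.1 pitch deg -0.6 tray z0 26.9 top z 58.5 barc [ 8.5 -4.3 58. ]
[0.49459094 0.14170636 0.18821416] [1.79959862e+02 6.72014819e-02 1.70788342e+02]
```

View pics/p5.png

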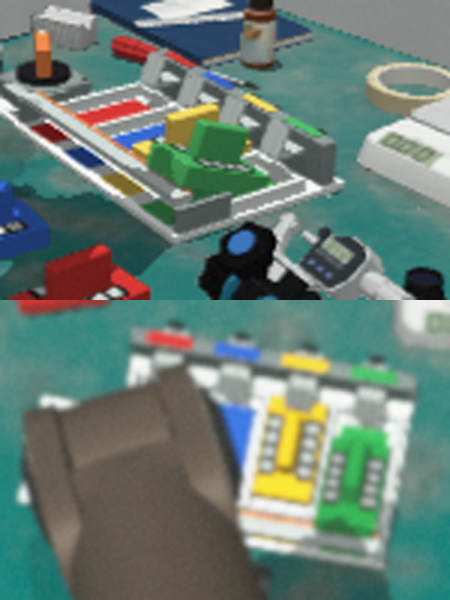

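Green lies in line with its bay, far end on the floor and about 19 mm short, near end up on the end wall. I'll push it along +x with closed fingers against the end of its bar.

Request:
play_rows --jaw '[0, 0, 0, 0, 0]' --linear '[[0.03, -0.045, -0.02], [0.06, -0.09, -0.05], [0.0725, -0.107, -0.09], [0.0725, -0.107, -0.125], [0.0725, -0.107, -0.125]]' --rot '[[0, 0, 0], [0, 0, 0], [0, 0, 0], [0, 0, 0], [0, 0, 0]]'

```text
time_s: 29.2
ee_pos: [0.5657, 0.0321, 0.0597]
tcp_rot: [-179.9, -0.3, 170.5]
contact_force: [0.1, 0.1, -0.4]
width: -0.0002
finger_force: 0.0
```

Request:
play_rows --jaw '[0, 0, 0, 0, 0]' --linear '[[0.01, -0.0016, 0], [0.02, -0.0033, 0], [0.03, -0.005, 0], [0.035, -0.0058, 0], [0.035, -0.0058, 0]]' --rot '[[0, 0, 0], [0, 0, 0], [0, 0, 0], [0, 0, 0], [0, 0, 0]]'

```text
time_s: 29.82
ee_pos: [0.6026, 0.0282, 0.0627]
tcp_rot: [180.0, 0.0, 170.7]
contact_force: [-0.1, 0.2, -0.5]
width: -0.0003
finger_force: 0.0
```

```bash
python3 -c "
from h import *
bay('green'); look('green')"
```

```text
top few 0
scene green 510 c [-14.4  -4.4] [90.  50.9] 0.8 pitch deg 9.8 tray z0 39.6 top z 72.7 barc [-9.7 -6.6 67.2]
t 29.93 ee [0.602  0.0283 0.0626] rot [180.   -0.  170.7] F [-0.1  1.  -0.1] w -0.0001
tcp in carrier mm [-39.7 -90.4]
top few 0
scene 410 c [-14.4 -96.7] [90.2 51.8] -5.2 z [0.026 0.046 0.059]
```

Request:
play_rows --jaw '[0, 0, 0, 0, 0]' --linear '[[0.004, -0.0007, 0], [0.008, -0.0013, 0], [0.011, -0.0018, -0.002], [0.011, -0.0018, -0.004], [0.011, -0.0018, -0.004]]' --rot '[[0, 0, 0], [0, 0, 0], [0, 0, 0], [0, 0, 0], [0, 0, 0]]'

```text
time_s: 30.65
ee_pos: [0.6131, 0.0264, 0.0584]
tcp_rot: [-180.0, -0.0, 170.7]
contact_force: [-1.3, 0.4, 0.5]
width: -0.0
finger_force: 0.0
```

```bash
python3 -c "
from h import *
bay('green'); look('green')"
```

```text
top few 0
scene green 370 c [-0.5 -3.9] [87.1 49. ] -1.8 pitch deg 0.2 tray z0 27.3 top z 58.0 barc [ 1.1 -5.  55.8]
t 30.75 ee [0.613  0.0264 0.0585] rot [-180.    -0.   170.7] F [ 0.6 -0.8  0.6] w 0.0003
tcp in carrier mm [-28.6 -90.4]
top few 0
scene 332 c [  0.1 -98.9] [87.9 45.9] -8.9 z [0.025 0.034 0.057]
```

Green is home. Blue is next.

Request:
play_rows --jaw '[0, 0, 0.03, 0.06, 0.06]' --linear '[[-0.01, 0, 0.05], [-0.05, 0.02, 0.08], [-0.1, 0.04, 0.08], [-0.15, 0.06, 0.06], [-0.169, 0.067, 0.04]]' --rot '[[0, 0, 0], [0, 0, -0.02], [0, 0, -0.047], [0, 0, -0.047], [0, 0, -0.047]]'

```text
time_s: 31.48
ee_pos: [0.4415, 0.0946, 0.0987]
tcp_rot: [180.0, -0.0, 168.1]
contact_force: [1.2, 0.0, -0.0]
width: 0.0544
finger_force: 0.0
```

Request:
play_rows --jaw '[0.06, 0.06, 0.06]' --linear '[[0, 0, 0], [0, 0, 0], [0, 0, 0]]' --rot '[[0, 0, 0], [0, 0, 0], [0, 0, 0]]'

```text
time_s: 31.85
ee_pos: [0.4457, 0.0931, 0.0992]
tcp_rot: [180.0, 0.1, 167.9]
contact_force: [1.0, -0.1, -0.1]
width: 0.0602
finger_force: 0.0
```

```bash
python3 -c "
from h import *
bay('green');bay('yellow');survey()"
```

```text
top green 248 c [-1.7  0.8] [87.3 45.9] 1.3 pitch deg -0.1 tray z0 27.5 top z 60.5 barc [-1.2 -0.9 59.2]
scene green 377 c [ 0.2 -3.1] [88.2 51.2] -4.0 pitch deg 0.3 tray z0 27.5 top z 57.9 barc [-1.8 -4.4 56.6]
top yellow 278 c [3.7 0.3] [89.6 48.8] 0.1 pitch deg 0.3 tray z0 27.7 top z 62.6 barc [ 3.3 -1.2 59.5]
scene yellow 324 c [ 1.9 -3.8] [83.9 51.8] 0.8 pitch deg -5.4 tray z0 29.7 top z 58.0 barc [ 5.3 -3.2 56.5]
t 32.05 ee [0.4447 0.0932 0.0988] rot [180.    0.  167.9] F [-0.2 -0.5  0.2] w 0.0596
top red 584 [ 0.4336 -0.0312] [90. 52.] -4.9 | bar 88 [ 0.434  -0.0311] [48. 14.] 0.1
top blue few 0
top yellow few 0
top green few 0
scene red 819 [ 0.4354 -0.0324] [91. 55.] -6.1 | bar 134 [ 0.4348 -0.0322] [49. 17.] -5.7
scene blue 685 [0.4454 0.0929] [91. 56.] -12.4 | bar 105 [0.445  0.0927] [49. 18.] -7.7
scene yellow few 0
scene green few 0
```

Request:
play_rows --jaw '[0.06, 0.06, 0.06, 0.06, 0.06]' --linear '[[0, 0, -0.03], [0, 0, -0.055], [0, 0, -0.0725], [0, 0, -0.0725], [0, 0, -0.0725]]' --rot '[[0, 0, 0], [0, 0, 0], [0, 0, 0], [0, 0, 0], [0, 0, 0]]'

```text
time_s: 32.78
ee_pos: [0.4445, 0.0935, 0.0266]
tcp_rot: [180.0, 0.0, 168.0]
contact_force: [-0.8, -0.4, 0.2]
width: 0.06
finger_force: 0.0
```

Request:
play_rows --jaw '[0.005, 0.005, 0.005, 0.005, 0.005]' --linear '[[0, 0, 0], [0, 0, 0], [0, 0, 0], [0, 0, 0], [0, 0, 0]]' --rot '[[0, 0, 0], [0, 0, 0], [0, 0, 0], [0, 0, 0], [0, 0, 0]]'

```text
time_s: 33.4
ee_pos: [0.4445, 0.0936, 0.0268]
tcp_rot: [180.0, 0.0, 168.0]
contact_force: [-1.7, 0.2, 6.5]
width: 0.012
finger_force: 112.5
```

Request:
play_rows --jaw '[0.005, 0.005, 0.005, 0.005, 0.005]' --linear '[[0, 0, 0.04], [0.02, 0.005, 0.08], [0.06, 0.014, 0.1], [0.1, 0.024, 0.1], [0.14, 0.032, 0.1]]' --rot '[[0, 0, 0], [0, 0, 0.02], [0, 0, 0.045], [0, 0, 0.045], [0, 0, 0.045]]'

```text
time_s: 34.02
ee_pos: [0.5852, 0.126, 0.1265]
tcp_rot: [180.0, 0.0, 170.6]
contact_force: [1.1, 0.2, -2.2]
width: 0.0119
finger_force: 113.1
```

Request:
play_rows --jaw '[0.005, 0.005, 0.005, 0.005, 0.005]' --linear '[[0.04, 0.008, 0], [0.076, 0.0155, 0], [0.076, 0.0155, -0.02], [0.076, 0.0155, -0.04], [0.076, 0.0155, -0.04]]' --rot '[[0, 0, 0], [0, 0, 0], [0, 0, 0], [0, 0, 0], [0, 0, 0]]'

```text
time_s: 34.65
ee_pos: [0.6574, 0.1403, 0.0833]
tcp_rot: [-179.9, -0.3, 170.6]
contact_force: [-0.4, -0.6, -2.0]
width: 0.0117
finger_force: 113.0
```

```bash
python3 -c "
from h import *
look('blue',.06)"
```

```text
t 34.65 ee [0.6574 0.1403 0.0833] rot [-179.9   -0.3  170.6] F [-0.4 -0.6 -2. ] w 0.0117
tcp in carrier mm [-3.4 29.2]
top few 0
scene 94 c [-2.7 21.1] [50.4 21.4] -10.6 z [0.083 0.096 0.107]
```

Request:
play_rows --jaw '[0.005, 0.005, 0.005, 0.005, 0.005]' --linear '[[0.001, 0, -0.01], [0.001, 0, -0.02], [0.001, 0, -0.025], [0.001, 0, -0.03], [0.001, 0, -0.03]]' --rot '[[0, 0, 0], [0, 0, 0], [0, 0, 0], [0, 0, 0], [0, 0, 0]]'

```text
time_s: 35.38
ee_pos: [0.6633, 0.1417, 0.0582]
tcp_rot: [179.9, 0.3, 170.6]
contact_force: [-1.9, 1.4, 9.7]
width: 0.0117
finger_force: 121.5
```

```bash
python3 -c "
from h import *
look('blue',.02); bay('blue')"
```

```text
t 35.38 ee [0.6633 0.1417 0.0582] rot [179.9   0.3 170.6] F [-1.9  1.4  9.7] w 0.0117
tcp in carrier mm [ 2.2 31.5]
top few 0
scene 326 c [32.1 27.2] [82.3 53. ] 2.5 z [0.043 0.064 0.08 ]
top few 0
scene blue 363 c [24.5 -1.8] [70.8 52.1] -0.2 pitch deg -18.8 tray z0 52.4 top z 82.9 barc [40.1 -4.5 79.3]
```

Request:
play_rows --jaw '[0.005, 0.005, 0.03, 0.03, 0.03]' --linear '[[-0.001, -0.0015, 0.0], [-0.001, -0.0015, 0.0], [-0.001, -0.0015, 0], [-0.001, -0.0015, 0], [-0.001, -0.0015, 0]]' --rot '[[0, 0, 0], [0, 0, 0], [0, 0, 0], [0, 0, 0], [0, 0, 0]]'

```text
time_s: 36.2
ee_pos: [0.66, 0.1391, 0.0557]
tcp_rot: [-180.0, -0.0, 170.5]
contact_force: [0.1, -0.0, -0.5]
width: 0.03
finger_force: 0.0
```

Request:
play_rows --jaw '[0.03, 0.03, 0.03, 0.0, 0.0]' --linear '[[0, 0, 0.03], [0, 0, 0.06], [-0.04, 0.006, 0.09], [-0.1, 0.016, 0.11], [-0.15, 0.025, 0.11]]' --rot '[[0, 0, 0], [0, 0, 0], [0, 0, 0], [0, 0, 0], [0, 0, 0]]'

```text
time_s: 36.83
ee_pos: [0.5092, 0.1648, 0.1674]
tcp_rot: [179.9, 0.1, 170.5]
contact_force: [0.5, 0.0, 0.2]
width: -0.0
finger_force: 0.0
```

```bash
python3 -c "
from h import *
bay('blue'); look('blue')
im,_=snap('scene'); cv2.imwrite('pics/p6.png',cv2.resize(im[190:290,250:400],(600,400),interpolation=cv2.INTER_CUBIC))"
```

```text
top blue 292 c [17.5 -0.6] [82.2 48.9] -0.1 pitch deg -5.9 tray z0 71.3 top z 83.9 barc [30.3 -2.1 82.2]
scene blue 490 c [18.  -5.8] [79.8 54.9] 2.3 pitch deg -28.4 tray z0 48.2 top z 82.7 barc [29.4 -4.1 80.1]
t 36.92 ee [0.5049 0.1656 0.1661] rot [-180.    -0.2  170.8] F [0.3 0.1 0.4] w -0.0001
tcp in carrier mm [-158.    29.2]
top few 0
scene few 0
```

View pics/p6.png

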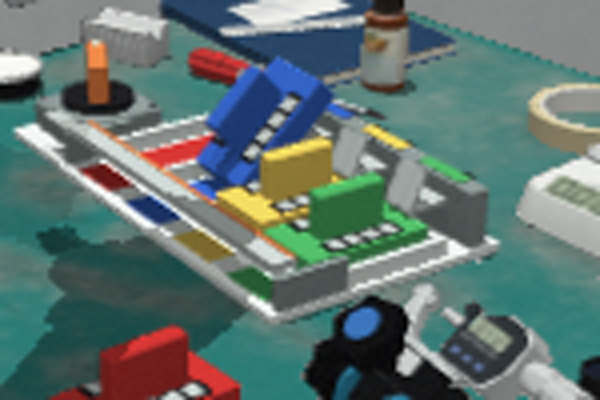

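Blue stands pitched about 28° at (260,120), its far end up on the latch and rail. I'll grip its bar again, draw it back and lower it so that the near end levels it.

Request:
play_rows --jaw '[0.04, 0.04, 0.04, 0.04, 0.04]' --linear '[[0.05, -0.008, 0], [0.1, -0.016, 0], [0.158, -0.026, -0.02], [0.158, -0.026, -0.06], [0.158, -0.026, -0.06]]' --rot '[[0, 0, 0], [0, 0, 0], [0, 0, 0], [0, 0, 0], [0, 0, 0]]'

```text
time_s: 37.7
ee_pos: [0.6667, 0.1367, 0.1015]
tcp_rot: [-179.8, -0.4, 170.5]
contact_force: [-0.5, -0.3, 1.2]
width: 0.0402
finger_force: 0.0
```

Request:
play_rows --jaw '[0.04, 0.04, 0.04, 0.04, 0.04]' --linear '[[0, 0, -0.02], [0, 0, -0.04], [0, 0, -0.05], [0, 0, -0.05], [0, 0, -0.05]]' --rot '[[0, 0, 0], [0, 0, 0], [0, 0, 0], [0, 0, 0], [0, 0, 0]]'

```text
time_s: 38.33
ee_pos: [0.6686, 0.1386, 0.0568]
tcp_rot: [180.0, 0.1, 170.6]
contact_force: [0.9, 0.0, -0.3]
width: 0.0401
finger_force: 0.0
```

Request:
play_rows --jaw '[0.005, 0.005, 0.005, 0.005, 0.005]' --linear '[[0, 0, 0], [0, 0, 0], [0, 0, 0], [0, 0, 0], [0, 0, 0]]' --rot '[[0, 0, 0], [0, 0, 0], [0, 0, 0], [0, 0, 0], [0, 0, 0]]' --squeeze 50

```text
time_s: 38.95
ee_pos: [0.6685, 0.1385, 0.0568]
tcp_rot: [180.0, 0.0, 170.6]
contact_force: [-0.5, -0.9, 5.7]
width: 0.0129
finger_force: 49.8
```

```bash
python3 -c "
from h import *
bay('blue'); look('blue',.01)"
```

```text
top few 0
scene blue 380 c [19.7 -7. ] [81.7 52.5] -10.4 pitch deg -25.8 tray z0 49.9 top z 81.3 barc [38.1 -9.3 78. ]
t 39.05 ee [0.6685 0.1385 0.0567] rot [180.    0.  170.6] F [-1.  -0.2  5.1] w 0.0132
tcp in carrier mm [ 7.8 29.2]
top few 0
scene 231 c [28.5 19.5] [100.9  49.2] -9.3 z [0.034 0.055 0.07 ]
```

Request:
play_rows --jaw '[0.005, 0.005, 0.005, 0.005, 0.03]' --linear '[[-0.006, 0.001, 0.003], [-0.012, 0.002, 0.003], [-0.019, 0.003, 0.003], [-0.019, 0.003, 0.0], [-0.019, 0.003, 0.0]]' --rot '[[0, 0, 0], [0, 0, 0], [0, 0, 0], [0, 0, 0], [0, 0, 0]]'

```text
time_s: 39.78
ee_pos: [0.6493, 0.1415, 0.0562]
tcp_rot: [180.0, 0.0, 170.6]
contact_force: [-0.2, -1.0, -0.1]
width: 0.0293
finger_force: 0.0
```

Request:
play_rows --jaw '[0.03, 0.03, 0.03, 0.0, 0.0]' --linear '[[0, 0, 0], [0, 0, 0.04], [0, 0, 0.08], [-0.08, 0.013, 0.11], [-0.13, 0.02, 0.11]]' --rot '[[0, 0, 0], [0, 0, 0], [0, 0, 0], [0, 0, 0], [0, 0, 0]]'

```text
time_s: 40.4
ee_pos: [0.5297, 0.1602, 0.1662]
tcp_rot: [179.9, 0.1, 170.5]
contact_force: [-0.3, 1.9, 0.6]
width: -0.0004
finger_force: 0.0
```

```bash
python3 -c "
from h import *
bay('blue'); look('blue')"
```

```text
top blue 243 c [ 5.  -9.8] [84.6 44.3] 15.5 pitch deg -26.2 tray z0 52.3 top z 82.8 barc [ 6.1 -2.  79. ]
scene blue 515 c [ 4.7 -5.8] [81.1 55.1] 2.4 pitch deg -26.2 tray z0 48.5 top z 81.0 barc [ 6.  -5.  75.9]
t 40.5 ee [0.5236 0.161  0.1651] rot [-180.    -0.3  170.8] F [ 0.9  0.9 -0. ] w 0.0001
tcp in carrier mm [-138.8   27.7]
top few 0
scene few 0
```

Request:
play_rows --jaw '[0, 0, 0, 0, 0]' --linear '[[0.05, -0.008, 0], [0.1, -0.016, 0], [0.147, -0.0235, -0.03], [0.147, -0.0235, -0.06], [0.147, -0.0235, -0.075]]' --rot '[[0, 0, 0], [0, 0, 0], [0, 0, 0], [0, 0, 0], [0, 0, 0]]'

```text
time_s: 41.22
ee_pos: [0.677, 0.1352, 0.0869]
tcp_rot: [-179.9, -0.1, 170.5]
contact_force: [0.3, 0.7, -0.7]
width: -0.0001
finger_force: 0.0
```

Request:
play_rows --jaw '[0, 0, 0, 0, 0]' --linear '[[0, 0, -0.005], [0, 0, -0.01], [0, 0, -0.015], [0, 0, -0.018], [0, 0, -0.02]]' --rot '[[0, 0, 0], [0, 0, 0], [0, 0, 0], [0, 0, 0], [0, 0, 0]]'

```text
time_s: 41.85
ee_pos: [0.6868, 0.1349, 0.0785]
tcp_rot: [179.7, 1.2, 170.4]
contact_force: [11.6, -4.9, 24.9]
width: -0.0001
finger_force: 14.2
```

```bash
python3 -c "
from h import *
bay('blue'); look('blue')"
```

```text
top few 0
scene blue 456 c [ 6.  -2.6] [88.4 51.3] 0.8 pitch deg -20.5 tray z0 39.4 top z 75.7 barc [ 1.2 -3.8 70.8]
t 41.95 ee [0.6867 0.1349 0.0782] rot [179.7   1.2 170.4] F [11.1 -4.9 21.5] w -0.0001
tcp in carrier mm [26.4 28.6]
top few 0
scene 380 c [21.6 26.8] [121.1  55. ] 2.4 z [0.026 0.047 0.06 ]
```

Request:
play_rows --jaw '[0.0, 0.0, 0.04, 0.04, 0.04]' --linear '[[0, 0, 0.02], [0, 0, 0.035], [-0.016, 0.003, 0.035], [-0.016, 0.003, 0.035], [-0.016, 0.003, 0.01]]' --rot '[[0, 0, 0], [0, 0, 0], [0, 0, 0], [0, 0, 0], [0, 0, 0]]'

```text
time_s: 42.68
ee_pos: [0.6625, 0.14, 0.0817]
tcp_rot: [179.9, 0.2, 170.6]
contact_force: [-0.8, -0.1, -0.4]
width: 0.0397
finger_force: 0.0
```

```bash
python3 -c "
from h import *
bay('blue'); look('blue'); im,_=snap('scene'); cv2.imwrite('pics/p7.png',cv2.resize(im[190:290,250:400],(600,400),interpolation=cv2.INTER_CUBIC))"
```

```text
top few 0
scene blue 420 c [-4.3 -1.2] [82.7 57.8] 0.9 pitch deg -12.8 tray z0 45.3 top z 72.0 barc [-15.   -4.7  67.8]
t 42.77 ee [0.6592 0.1391 0.0773] rot [-179.9   -0.3  170.6] F [ 0.   0.9 -0.1] w 0.0403
tcp in carrier mm [-1.5 28.3]
top few 0
scene 354 c [-3.7 26.5] [84.5 50.6] 1.1 z [0.027 0.045 0.06 ]
```

View pics/p7.png

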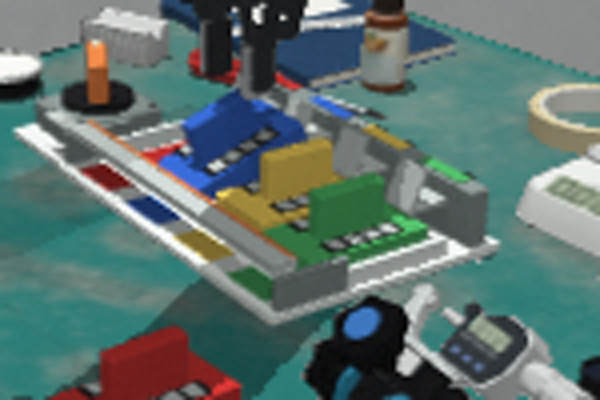

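Blue now rests, as yellow did, with its far end just on the latch. I'll press it down at its far part.

Request:
play_rows --jaw '[0.0, 0.0, 0.0, 0.0, 0.0]' --linear '[[0, 0, 0.02], [0.016, -0.0026, 0.02], [0.016, -0.0026, 0.01], [0.016, -0.0026, 0.0], [0.016, -0.0026, -0.005]]' --rot '[[0, 0, 0], [0, 0, 0], [0, 0, 0], [0, 0, 0], [0, 0, 0]]'

```text
time_s: 43.55
ee_pos: [0.6777, 0.1368, 0.0755]
tcp_rot: [180.0, 0.1, 170.6]
contact_force: [-1.1, -1.5, 19.2]
width: 0.0003
finger_force: 9.9
```

Request:
play_rows --jaw '[0, 0, 0, 0, 0]' --linear '[[0, 0, -0.006], [0, 0, -0.011], [0, 0, -0.015], [0, 0, -0.018], [0, 0, -0.02]]' --rot '[[0, 0, 0], [0, 0, 0], [0, 0, 0], [0, 0, 0], [0, 0, 0]]'

```text
time_s: 44.18
ee_pos: [0.6893, 0.1352, 0.0625]
tcp_rot: [179.7, 1.5, 170.4]
contact_force: [23.2, -3.9, 19.5]
width: 0.0001
finger_force: 15.2
```

```bash
python3 -c "
from h import *
bay('blue'); look('blue')"
```

```text
top few 0
scene blue 330 c [-2.2 -3.4] [85.3 52.5] -1.5 pitch deg -5.7 tray z0 32.5 top z 63.0 barc [-4.6 -3.4 60.9]
t 44.27 ee [0.6893 0.1351 0.0624] rot [179.7   1.5 170.4] F [23.2 -4.1 17.9] w -0.0001
tcp in carrier mm [28.9 29.3]
top few 0
scene 326 c [17.7 25.7] [127.1  51.2] -0.9 z [0.026 0.039 0.06 ]
```

Request:
play_rows --jaw '[0.0, 0.0, 0.0, 0.0, 0.0]' --linear '[[0, 0, 0.015], [0, 0, 0.025], [-0.008, 0.0013, 0.025], [-0.008, 0.0013, 0.015], [-0.008, 0.0013, 0.01]]' --rot '[[0, 0, 0], [0, 0, 0], [0, 0, 0], [0, 0, 0], [0, 0, 0]]'

```text
time_s: 45.0
ee_pos: [0.6674, 0.1381, 0.0628]
tcp_rot: [-179.9, -0.2, 170.6]
contact_force: [-0.2, -0.4, -0.2]
width: 0.0003
finger_force: 0.0
```

Request:
play_rows --jaw '[0, 0, 0, 0, 0]' --linear '[[0, 0, -0.004], [0, 0, -0.007], [0, 0, -0.01], [0, 0, -0.012], [0, 0, -0.012]]' --rot '[[0, 0, 0], [0, 0, 0], [0, 0, 0], [0, 0, 0], [0, 0, 0]]'

```text
time_s: 45.62
ee_pos: [0.6686, 0.138, 0.058]
tcp_rot: [179.9, 0.0, 170.5]
contact_force: [-17.4, -3.6, 39.4]
width: -0.0001
finger_force: 19.3
```

```bash
python3 -c "
from h import *
bay('blue'); look('blue')"
```

```text
top few 0
scene blue 282 c [-1.6 -5.3] [87.5 49.8] -2.9 pitch deg 0.2 tray z0 27.1 top z 58.0 barc [-9.1 -4.3 56. ]
t 45.73 ee [0.6686 0.138  0.058 ] rot [179.9   0.  170.5] F [-16.   -3.8  38.2] w 0.0002
tcp in carrier mm [ 8.1 28.7]
top few 0
scene 289 c [17.9 23.9] [126.   51.3] -2.5 z [0.026 0.038 0.056]
```

Blue is home. Red is next: I'll set it down 9 mm short of the latch and then slide it in underneath, as worked for green.

Request:
play_rows --jaw '[0.0, 0.0, 0.03, 0.06, 0.06]' --linear '[[0, 0, 0.05], [-0.02, -0.015, 0.1], [-0.065, -0.048, 0.11], [-0.11, -0.08, 0.11], [-0.155, -0.112, 0.11]]' --rot '[[0, 0, 0], [0, 0, 0.03], [0, 0, 0.06], [0, 0, 0.077], [0, 0, 0.077]]'

```text
time_s: 46.45
ee_pos: [0.5126, 0.025, 0.1631]
tcp_rot: [180.0, 0.1, 175.0]
contact_force: [0.4, -0.9, 0.9]
width: 0.0547
finger_force: 0.0
```

Request:
play_rows --jaw '[0.06, 0.06, 0.06, 0.06, 0.06]' --linear '[[-0.04, -0.03, -0.02], [-0.079, -0.058, -0.04], [-0.079, -0.058, -0.07], [-0.079, -0.058, -0.07], [-0.079, -0.058, -0.07]]' --rot '[[0, 0, 0], [0, 0, 0], [0, 0, 0], [0, 0, 0], [0, 0, 0]]'

```text
time_s: 47.08
ee_pos: [0.4358, -0.0317, 0.0936]
tcp_rot: [180.0, 0.0, 175.0]
contact_force: [-0.7, 0.6, 0.8]
width: 0.0599
finger_force: 0.0
```

```bash
python3 -c "
from h import *
bay('green');bay('yellow');bay('blue');survey()"
```

```text
top green 248 c [-2.   0.5] [86.4 45.6] 0.7 pitch deg -0.5 tray z0 27.4 top z 60.2 barc [-5.4 -0.6 59.2]
scene green 378 c [-0.8 -2.6] [89.  53.5] 1.3 pitch deg 0.4 tray z0 27.1 top z 58.5 barc [-2.  -4.6 56.7]
top yellow 276 c [4.1 0.2] [89.8 49. ] 0.0 pitch deg -0.2 tray z0 28.0 top z 60.3 barc [ 2.1  0.2 59.1]
scene yellow 307 c [  1.2 -10.1] [81.5 47. ] -9.4 pitch deg -6.4 tray z0 30.4 top z 58.4 barc [ 5.4 -3.8 57. ]
top blue 272 c [-2.9 -0.1] [88.1 47.8] 1.4 pitch deg 0.4 tray z0 27.9 top z 60.4 barc [-8.2 -0.3 59. ]
scene blue 101 c [ 0.2 -7.8] [84.1 40.5] 4.9 pitch deg -1.1 tray z0 27.5 top z 57.1 barc [12.9 -2.4 56.3]
t 47.38 ee [ 0.4353 -0.0317  0.0933] rot [1.80e+02 1.00e-01 1.75e+02] F [0.5 0.  0.1] w 0.06
top red few 0
top blue few 0
top yellow few 0
top green few 0
scene red 814 [ 0.4358 -0.0328] [92. 54.] -6.7 | bar 132 [ 0.4351 -0.0329] [50. 17.] -1.5
scene blue few 0
scene yellow few 0
scene green few 0
```

Three are home. Now I grasp red.

Request:
play_rows --jaw '[0.06, 0.06, 0.06, 0.06, 0.06]' --linear '[[-0.001, 0, -0.03], [-0.001, 0, -0.055], [-0.001, 0, -0.067], [-0.001, 0, -0.067], [-0.001, 0, -0.067]]' --rot '[[0, 0, 0], [0, 0, 0], [0, 0, 0], [0, 0, 0], [0, 0, 0]]'

```text
time_s: 48.1
ee_pos: [0.4344, -0.032, 0.0265]
tcp_rot: [180.0, 0.1, 175.0]
contact_force: [0.1, -0.1, -0.1]
width: 0.0598
finger_force: 0.0
```

Request:
play_rows --jaw '[0.005, 0.005, 0.005, 0.005, 0.005]' --linear '[[0, 0, 0], [0, 0, 0], [0, 0, 0], [0, 0, 0], [0, 0, 0]]' --rot '[[0, 0, 0], [0, 0, 0], [0, 0, 0], [0, 0, 0], [0, 0, 0]]' --squeeze 80

```text
time_s: 48.72
ee_pos: [0.4342, -0.0319, 0.0264]
tcp_rot: [180.0, 0.0, 175.0]
contact_force: [-1.0, 0.2, 6.6]
width: 0.0127
finger_force: 78.2
```

Request:
play_rows --jaw '[0.005, 0.005, 0.005, 0.005, 0.005]' --linear '[[0, 0, 0.05], [0.01, 0.01, 0.1], [0.045, 0.046, 0.14], [0.08, 0.082, 0.14], [0.115, 0.118, 0.14]]' --rot '[[0, 0, 0], [0, 0, 0], [0, 0, -0.03], [0, 0, -0.06], [0, 0, -0.077]]'

```text
time_s: 49.35
ee_pos: [0.5501, 0.0873, 0.1668]
tcp_rot: [180.0, 0.1, 170.5]
contact_force: [0.1, -0.9, -1.3]
width: 0.0123
finger_force: 78.8
```

Request:
play_rows --jaw '[0.005, 0.005, 0.005, 0.005, 0.005]' --linear '[[0.035, 0.036, 0], [0.07, 0.072, 0], [0.105, 0.108, -0.01], [0.112, 0.1145, -0.03], [0.112, 0.1145, -0.06]]' --rot '[[0, 0, 0], [0, 0, 0], [0, 0, 0], [0, 0, 0], [0, 0, 0]]'

```text
time_s: 49.98
ee_pos: [0.6611, 0.2013, 0.1048]
tcp_rot: [180.0, 0.0, 170.6]
contact_force: [-0.4, -0.7, -2.3]
width: 0.0121
finger_force: 78.7
```

Request:
play_rows --jaw '[0.005, 0.005]' --linear '[[0, 0, 0], [0, 0, 0]]' --rot '[[0, 0, 0], [0, 0, 0]]'

```text
time_s: 50.22
ee_pos: [0.661, 0.1999, 0.1066]
tcp_rot: [-180.0, 0.0, 170.5]
contact_force: [0.2, -0.1, -1.3]
width: 0.0124
finger_force: 78.7
```

```bash
python3 -c "
from h import *
look('red',.07)"
```

```text
t 50.23 ee [0.661  0.1999 0.1066] rot [-180.     0.   170.5] F [ 0.2 -0.1 -1.3] w 0.0124
tcp in carrier mm [-9.6 88.6]
top few 0
scene 308 c [-8.6 84.4] [90.2 51.3] -1.3 z [0.093 0.1   0.129]
```

Request:
play_rows --jaw '[0.005, 0.005, 0.005, 0.005, 0.005]' --linear '[[0.0, 0.001, -0.025], [0.0, 0.001, -0.045], [0.0, 0.001, -0.053], [0.0, 0.001, -0.057], [0, 0.001, -0.057]]' --rot '[[0, 0, 0], [0, 0, 0], [0, 0, 0], [0, 0, 0], [0, 0, 0]]'

```text
time_s: 50.95
ee_pos: [0.6611, 0.2016, 0.0491]
tcp_rot: [180.0, 0.0, 170.6]
contact_force: [0.2, -0.8, -1.7]
width: 0.0124
finger_force: 78.7
```

```bash
python3 -c "
from h import *
look('red',.013);bay('red')"
```

```text
t 50.95 ee [0.6611 0.2016 0.0491] rot [180.    0.  170.6] F [ 0.2 -0.8 -1.7] w 0.0124
tcp in carrier mm [-9.8 90.2]
top few 0
scene 261 c [-9.3 88. ] [91.4 54.9] -3.1 z [0.037 0.043 0.071]
top few 0
scene red 330 c [-8.9 -4.3] [92.2 53.5] -4.1 pitch deg -3.8 tray z0 43.8 top z 72.6 barc [-11.6  -4.4  67.5]
```

Request:
play_rows --jaw '[0.005, 0.025, 0.025, 0.025, 0.025]' --linear '[[0, 0, -0.002], [0, 0, -0.002], [0, 0, -0.002], [0, 0, -0.002], [0, 0, 0.03]]' --rot '[[0, 0, 0], [0, 0, 0], [0, 0, 0], [0, 0, 0], [0, 0, 0]]'

```text
time_s: 51.78
ee_pos: [0.6589, 0.201, 0.0766]
tcp_rot: [-179.9, -0.3, 170.6]
contact_force: [-0.4, 0.5, 0.3]
width: 0.025
finger_force: 0.0
```

Request:
play_rows --jaw '[0.025, 0.025, 0.0, 0.0, 0.0]' --linear '[[0, 0, 0.03], [-0.03, 0.005, 0.05], [-0.08, 0.013, 0.05], [-0.12, 0.02, 0.05], [-0.12, 0.02, 0.05]]' --rot '[[0, 0, 0], [0, 0, 0], [0, 0, 0], [0, 0, 0], [0, 0, 0]]'

```text
time_s: 52.4
ee_pos: [0.5381, 0.2229, 0.1293]
tcp_rot: [180.0, -0.1, 170.7]
contact_force: [0.1, 0.5, 0.2]
width: 0.0003
finger_force: 0.0
```

```bash
python3 -c "
from h import *
bay('red');look('red')"
```

```text
top red 306 c [-9.  -0.6] [91.5 51.1] -1.1 pitch deg 6.1 tray z0 32.8 top z 66.1 barc [-10.4  -1.9  64.3]
scene red 317 c [-11.6  -6.2] [94.1 56.7] -5.5 pitch deg 4.6 tray z0 31.5 top z 64.4 barc [-7.6 -5.9 61.7]
t 52.5 ee [0.5414 0.2218 0.1295] rot [1.800e+02 1.000e-01 1.706e+02] F [ 0.5 -0.6 -0.7] w 0.0001
tcp in carrier mm [-131.2   90.6]
top few 0
scene few 2
```

Request:
play_rows --jaw '[0, 0, 0, 0, 0]' --linear '[[0.03, -0.005, -0.02], [0.06, -0.0105, -0.045], [0.06, -0.0105, -0.075], [0.06, -0.0105, -0.075], [0.06, -0.0105, -0.075]]' --rot '[[0, 0, 0], [0, 0, 0], [0, 0, 0], [0, 0, 0], [0, 0, 0]]'

```text
time_s: 53.22
ee_pos: [0.6015, 0.211, 0.0545]
tcp_rot: [180.0, 0.0, 170.5]
contact_force: [-0.7, 0.2, 1.5]
width: -0.0
finger_force: 0.0
```

Request:
play_rows --jaw '[0, 0, 0, 0, 0]' --linear '[[0.01, -0.0016, 0], [0.02, -0.0033, 0], [0.03, -0.005, 0], [0.037, -0.006, 0], [0.041, -0.0067, 0]]' --rot '[[0, 0, 0], [0, 0, 0], [0, 0, 0], [0, 0, 0], [0, 0, 0]]'

```text
time_s: 53.85
ee_pos: [0.6415, 0.2041, 0.0536]
tcp_rot: [-180.0, -0.1, 170.5]
contact_force: [-9.1, -1.3, 4.9]
width: 0.0
finger_force: 4.7
```

```bash
python3 -c "
from h import *
bay('red');look('red')"
```

```text
top few 25
scene red 254 c [ -4.1 -10.3] [81.5 53.1] -10.7 pitch deg -1.0 tray z0 27.2 top z 58.4 barc [ 5.1 -5.8 56.7]
t 53.95 ee [0.6412 0.2042 0.0535] rot [-1.800e+02 -1.000e-01  1.706e+02] F [-2.6 -0.1  1.6] w 0.0001
tcp in carrier mm [-29.8  89.5]
top few 19
scene 258 c [-6.3 81.5] [102.7  80.8] 73.1 z [0.025 0.038 0.057]
```

Request:
play_rows --jaw '[0, 0, 0.05, 0.05, 0.05]' --linear '[[-0.01, 0.002, 0.01], [-0.02, 0.01, 0.05], [-0.05, 0.05, 0.09], [-0.08, 0.09, 0.1], [-0.1, 0.13, 0.1]]' --rot '[[0, 0, 0], [0, 0, 0.1], [0, 0, 0.2], [0, 0, 0.3], [0, 0, 0.4]]'

```text
time_s: 54.68
ee_pos: [0.541, 0.3366, 0.1568]
tcp_rot: [179.9, 0.2, -166.3]
contact_force: [0.3, 0.6, -1.0]
width: 0.0499
finger_force: 0.0
```

```bash
python3 -c "
from h import *
for c in RNG: bay(c)
s=sensors.read_state(); print(s['ee_pos'],s['tcp_rot'],s['joints'])
im,_=snap('scene'); a=cv2.resize(im[190:290,250:400],(600,400),interpolation=cv2.INTER_CUBIC); im,_=snap('top'); b=cv2.resize(im[155:245,220:355],(600,400),interpolation=cv2.INTER_CUBIC)
cv2.imwrite('pics/p8.png',cv2.resize(np.vstack([a,b]),(450,600)))"
```

```text
top red 259 c [ 1.9 -1.7] [86.5 47.8] 0.6 pitch deg 0.1 tray z0 27.7 top z 61.7 barc [ 2.5 -2.8 59.3]
scene red 258 c [-13.4 -10.9] [72.4 52.5] -23.4 pitch deg -15.9 tray z0 36.5 top z 58.4 barc [ 3.  -5.6 57.2]
top blue 269 c [-3.2 -0.1] [87.6 48. ] 0.7 pitch deg -0.2 tray z0 27.7 top z 61.6 barc [-5.1  0.4 59.5]
scene blue 293 c [-2.1 -5.1] [85.3 51. ] -4.4 pitch deg -0.3 tray z0 27.5 top z 58.3 barc [-2.4 -3.2 57. ]
top yellow 273 c [3.9 0.3] [89.1 48.8] 0.8 pitch deg -0.3 tray z0 27.9 top z 61.2 barc [ 3.7 -0.8 59.9]
scene yellow 327 c [-2.5 -9.5] [81.9 50.6] -13.9 pitch deg -3.1 tray z0 28.2 top z 58.0 barc [ 4.9 -3.6 56.7]
top green 254 c [-1.5  0.8] [88.1 45.9] 1.4 pitch deg 0.6 tray z0 27.7 top z 62.0 barc [-0.4 -1.5 59.2]
scene green 384 c [-0.  -5.5] [87.  50.1] -4.2 pitch deg 0.4 tray z0 27.0 top z 58.3 barc [-1.6 -4.6 56.7]
[0.54265479 0.33290835 0.15401105] [-1.79962391e+02  2.61599238e-02 -1.66665374e+02] [-3.58868958e+01  2.86695821e+01 -3.06073734e-02  9.45198771e+01
  7.10528323e-02  5.68008501e+01  6.73819679e+01]
```

View pics/p8.png

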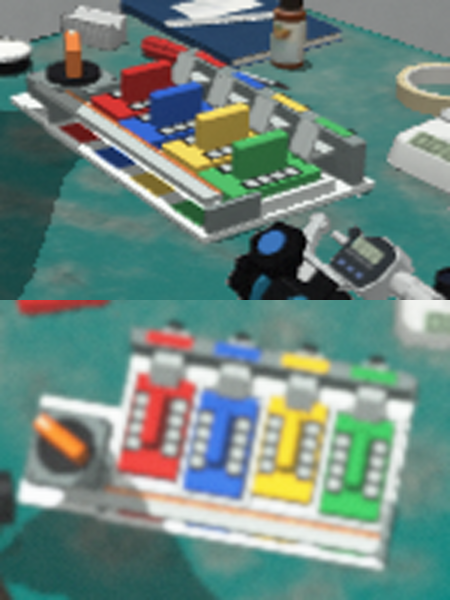

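All four are home with the latches over their far ends, and the knob stands open at (60,437). Now I close it.

Request:
play_rows --jaw '[0.05, 0.05, 0.05, 0.05, 0.05]' --linear '[[0.03, -0.017, 0], [0.06, -0.034, 0], [0.09, -0.05, 0], [0.1075, -0.061, -0.01], [0.1075, -0.061, -0.04]]' --rot '[[0, 0, 0.15], [0, 0, 0.3], [0, 0, 0.45], [0, 0, 0.6], [0, 0, 0.649]]'

```text
time_s: 55.8
ee_pos: [0.6528, 0.2706, 0.1148]
tcp_rot: [-179.8, 0.2, -129.4]
contact_force: [-0.5, -0.7, -0.6]
width: 0.05
finger_force: 0.0
```

Request:
play_rows --jaw '[0.05, 0.05]' --linear '[[0, 0, 0], [0, 0, 0]]' --rot '[[0, 0, 0], [0, 0, 0]]'

```text
time_s: 56.05
ee_pos: [0.6496, 0.2735, 0.1146]
tcp_rot: [-180.0, 0.0, -129.4]
contact_force: [0.5, 0.6, 0.7]
width: 0.0501
finger_force: 0.0
```

Request:
play_rows --jaw '[0.05, 0.05, 0.05, 0.05, 0.05]' --linear '[[0, -0.001, -0.03], [0, -0.001, -0.055], [0, -0.001, -0.07], [0, -0.001, -0.07], [0, -0.001, -0.07]]' --rot '[[0, 0, 0], [0, 0, 0], [0, 0, 0], [0, 0, 0], [0, 0, 0]]'

```text
time_s: 56.68
ee_pos: [0.6501, 0.2729, 0.0453]
tcp_rot: [-180.0, 0.1, -129.3]
contact_force: [0.1, -0.1, -0.4]
width: 0.0503
finger_force: 0.0
```

Request:
play_rows --jaw '[0.005, 0.005, 0.005, 0.005, 0.005]' --linear '[[0, 0, 0], [0, 0, 0], [0, 0, 0], [0, 0, 0], [0, 0, 0]]' --rot '[[0, 0, 0], [0, 0, 0], [0, 0, 0], [0, 0, 0], [0, 0, 0]]' --squeeze 50

```text
time_s: 57.3
ee_pos: [0.6509, 0.2714, 0.0451]
tcp_rot: [-179.9, 0.1, -129.4]
contact_force: [2.3, -2.9, 5.5]
width: 0.0129
finger_force: 53.4
```

Request:
play_rows --jaw '[0.005, 0.005, 0.005, 0.005, 0.005]' --linear '[[0, 0, 0], [0, 0, 0], [0, 0, 0], [0, 0, 0], [0, 0, 0]]' --rot '[[0, 0, -0.13], [0, 0, -0.27], [0, 0, -0.41], [0, 0, -0.55], [0, 0, -0.69]]'

```text
time_s: 57.92
ee_pos: [0.6498, 0.2733, 0.0451]
tcp_rot: [179.9, 0.1, -169.1]
contact_force: [0.6, -0.2, 5.9]
width: 0.013
finger_force: 53.5
```

Request:
play_rows --jaw '[0.005, 0.005, 0.005, 0.005, 0.005]' --linear '[[0, 0, 0], [0, 0, 0], [0, 0, 0], [0, 0, 0], [0, 0, 0]]' --rot '[[0, 0, -0.13], [0, 0, -0.25], [0, 0, -0.36], [0, 0, -0.37], [0, 0, -0.37]]'

```text
time_s: 58.55
ee_pos: [0.6498, 0.2745, 0.0451]
tcp_rot: [179.8, 0.1, 170.0]
contact_force: [0.2, 1.3, 5.7]
width: 0.0131
finger_force: 53.4
```

Request:
play_rows --jaw '[0.05, 0.05, 0.05, 0.05, 0.05]' --linear '[[0, 0, 0], [0, 0, 0.0], [0, 0, 0.03], [0, 0, 0.08], [-0.03, 0.02, 0.13]]' --rot '[[0, 0, 0], [0, 0, 0], [0, 0, 0], [0, 0, 0], [0, 0, 0]]'

```text
time_s: 59.18
ee_pos: [0.6208, 0.2893, 0.1745]
tcp_rot: [-179.9, 0.0, 169.6]
contact_force: [0.2, 1.5, 1.1]
width: 0.0496
finger_force: 0.0
```

Request:
play_rows --jaw '[0.05, 0.05, 0.05, 0.05, 0.05]' --linear '[[-0.05, 0.03, 0], [-0.1, 0.06, 0], [-0.15, 0.1, 0], [-0.15, 0.1, 0], [-0.15, 0.1, 0]]' --rot '[[0, 0, 0], [0, 0, 0], [0, 0, 0], [0, 0, 0], [0, 0, 0]]'

```text
time_s: 59.8
ee_pos: [0.4693, 0.3922, 0.1738]
tcp_rot: [-180.0, 0.0, 170.0]
contact_force: [0.9, 0.6, 0.3]
width: 0.0497
finger_force: 0.0
```

```bash
python3 -c "
from h import *
for c in RNG: bay(c)
im,d=snap('scene'); a=cv2.resize(im[190:290,250:400],(600,400),interpolation=cv2.INTER_CUBIC); im,d=snap('top'); b=cv2.resize(im[155:245,220:355],(600,400),interpolation=cv2.INTER_CUBIC)
W=cloud('top',d); P=W[(np.hypot(W[...,0]-.651,W[...,1]-.273)<.035)&(W[...,2]>.058)&(W[...,2]<.08)]; print('knob',rect(P))
cv2.imwrite('pics/p9.png',cv2.resize(np.vstack([a,b]),(450,600)))"
```

```text
top red 204 c [ 5.4 -1.8] [80.7 47.8] 1.1 pitch deg 3.2 tray z0 29.6 top z 61.9 barc [ 2.9 -2.7 60.1]
scene red 181 c [ 10.5 -13.9] [67.2 41.9] 5.2 pitch deg -0.0 tray z0 0 top z 58.1 barc [ 6.7 -4.7 57.4]
top blue 167 c [ 9.4 -6.1] [72.6 43.7] 14.2 pitch deg 5.9 tray z0 31.0 top z 60.9 barc [-2.7  0.7 60.4]
scene blue 231 c [-2.5 -4.7] [90.1 43.8] 0.6 pitch deg -1.9 tray z0 26.1 top z 57.8 barc [-1.8 -2.4 57.1]
top yellow 226 c [7.1 0.3] [81.  49.4] 0.1 pitch deg 1.7 tray z0 28.9 top z 62.5 barc [-0.5 -0.7 59.9]
scene yellow 227 c [ 10.5 -11.6] [62.8 36.8] -0.2 pitch deg -0.0 tray z0 0 top z 58.2 barc [ 5.3 -3.2 57.3]
top green 146 c [7.8 0.5] [69.  44.6] 1.1 pitch deg 12.4 tray z0 35.6 top z 61.8 barc [-4.1 -1.  60.2]
scene green 305 c [-0.5 -8.2] [89.2 42.3] -1.9 pitch deg -2.1 tray z0 25.7 top z 58.4 barc [-1.  -3.9 57.2]
knob (array([0.64964722, 0.27407007]), array([48.49889755, 14.5715456 ]), -10.907218933105469)
```

View pics/p9.png

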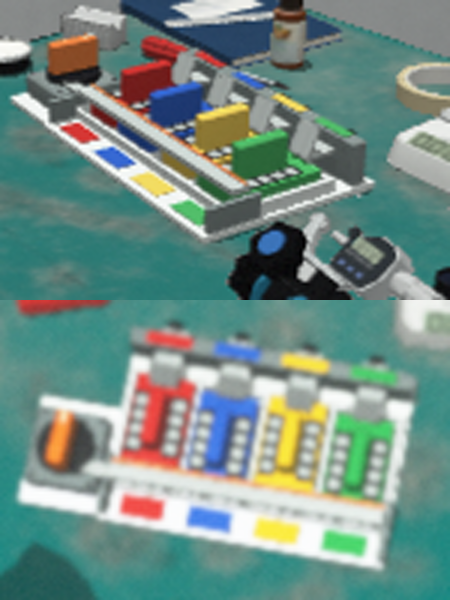

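The knob at (60,440) is closed, the bar covers the near ends of all four cassettes, the latches are out and the arm is clear. I'm handing in.

```bash
python3 -c "
from h import *
print(manip.sign_off())"
```

```text
the job is handed in; nothing more can be done
None
```

The job is handed in: in the last pictures all four cassettes are home in their own bays with the latches out over them, and the knob is turned back to closed with the lock bar over them; the hand-in gave back no verdict.

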